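# Seat the bench rewind and find the reel's heavy side

## Task

Pick up the bench rewind and lower it over the two studs of the bench seat until its foot rests flush, without dropping it on. Then crank its tin reel round by the wooden handle, feel which side of the reel is the heavy one, and bring that side straight down. Finish while still gripping the handle and holding the reel still like that, so that I can tape a counterweight on at the top; do not knock the other things on the counter about.

Things in the scene. Friction and masses are not known exactly. Their poses are not given: they have to be found in the camera images.
- rewind: Bench rewind, loose, about 0.9 kg: grey foot plate 150 (x) x 90 (y) x 12 mm with two through holes, pedestal 46 x 24 mm in its middle, bearing housing 44 mm across and 40 mm long (along y) round the axle, square carrying lug on top. Tin reel on its +y side, crank on its -y side. Origin: centre of the foot's underside; z up.
- lug (a point): Middle of the carrying lug, where to grip the rewind from above: 178 mm above the foot's underside. The lug is 28 mm wide along the rewind's x, 26 mm along its y, and spans 142 to 195 mm. The reel's rim rises to 205 mm but stands 26 to 64 mm away towards +y, the crank 35 mm and more towards -y: close the fingers along the rewind's x.
- axle (a point): Axis of the shaft at the pedestal, 120 mm above the foot's underside. The shaft runs along the rewind's y. The handle's middle runs on a circle of radius 58 mm round it, in a plane 88 mm away towards -y.
- hole_big (a point): Underside centre of the foot's 14 mm hole, at x = -58 mm of the rewind.
- hole_small (a point): Underside centre of the foot's 11 mm hole, at x = +58 mm of the rewind.
- reel (a joint): Turn of shaft, crank and reel together (rad), endless both ways. 0: handle straight above the axle; positive swings the handle from up towards the rewind's +x (handle's middle seen from the axle: x = 58 sin, z = 58 cos mm). A drag brake of about 0.12 N m (2.1 N at the handle) keeps it wherever it is left. The crank's own weight is balanced out.
- handle: Wooden crank handle: a sleeve 18 mm thick and 78 mm long, along the rewind's y, spinning freely on its pin, so a firm grip does not hinder cranking. Origin: its middle. The crank arm begins 41 mm away towards +y; a counterweight reaches 53 mm past the axle on the other side. To keep a gripper's body off the crank when the handle is low, grip 10 to 25 mm from the middle towards -y.
- seat: Bench seat screwed to the counter: steel plate 170 (x) x 100 (y) x 6 mm with two upright studs. Origin: centre of its underside. The rewind's x, y axes lie along the seat's when it is seated.
- seat_top (a point): Centre of the seat plate's top face, on which the foot rests.
- stud_big (a point): Tip centre of the 12 mm stud, at x = -58 mm of the seat, 24 mm above its top face; it goes into the 14 mm hole. Tips are bevelled by 2.5 mm.
- stud_small (a point): Tip centre of the 9 mm stud, at x = +58 mm of the seat, 24 mm above its top face; it goes into the 11 mm hole.
- can_rack: Bystander: wooden rack 220 x 200 mm with three grey film cans on edge, 200 mm high.
- dispenser: Bystander: brushed steel tape dispenser, 150 x 55 x 88 mm.
- scoop: Bystander: yellow plastic trim scoop, 110 x 86 x 45 mm with a handle.
- pointer: Bystander: rosewood editing pointer, 240 mm long, 12 mm thick.
- reel_centre (a point): Middle of the tin reel, 45 mm from point axle towards the rewind's +y. Reel 170 mm across, 38 mm wide, closed drum. An old lead repair sealed inside the drum makes one side heavy, another one each time, by about 0.11 N m: up to 1.9 N at the handle, on top of the drag. Nothing shows where it is; the dent in the rim tells nothing.
Not all that is in view belongs to the job. Of the things like the seat, leave any that is yellow; of the rest the larger one is meant.

How it is judged (in metres and radians):
On the way, in this order (a step that is already met when the one before it is completed fails the run):
1. the rewind's foot rests flush on the bench seat, over both studs (z of rewind in the frame of seat_top below 0.0025 m and horizontal distance between hole_big and stud_big below 0.003 m and horizontal distance between hole_small and stud_small below 0.003 m and angle between rewind's own z axis and vertical below 0.03 rad), for 0.3 s.
2. the reel, gripped by its handle, has its heavy side (the lead repair inside the drum) straight down (z of slug_c0 in the frame of axle below -0.0432 m and contact force between the fingers and handle above 2 N), for 0.3 s.
At the end, for the whole second after the job is handed in: The foot is flush on the seat over both studs (within 3 mm, level within 0.04 rad), the reel's heavy side points straight down within 20 degrees, the reel is still (under 0.25 rad/s), and the fingers grip the handle (over 2 N) (all of step 2 and z of rewind in the frame of seat_top below 0.003 m and horizontal distance between hole_big and stud_big below 0.003 m and horizontal distance between hole_small and stud_small below 0.003 m and angle between rewind's own z axis and vertical below 0.04 rad and velocity of joint reel between -0.25 and 0.25 rad/s); the arm keeps its last pose, push and grip.
It fails at once if a bystander was knocked about (can rack, tape dispenser, scoop or pointer moved more than 30 mm) (distance of any of can_rack, dispenser, scoop, pointer from where it was at the start of the episode above 0.03 m).
It fails at once if the rewind was dropped or slammed on to the seat (faster than 0.2 m/s within the last 25 mm) (z of rewind in the frame of seat_top below 0.025 m and horizontal distance between rewind and seat_top below 0.02 m and linear speed of rewind above 0.2 m/s).
It also fails if it takes over 72 s, if anything falls off the work surface, if the arm or the gripper's body presses on something with over 40 N, if the wrist force passes 120 N, or if a joint passes its speed limit or range.

## Robot

A 7-joint arm with a two-finger parallel gripper is mounted at the origin on the work surface. World frame = base frame: x ahead of the robot, y to its left, z up, the work surface at z = 0. Lengths are in mm, angles in degrees, forces in N, time in s.
With the tool pointing down it reaches from about 400 to 900 mm from the base axis. Payload 5.6 kg.
Tool frame: the origin (TCP) lies midway between the tips of the shut fingers; the grasp point (between the pads) lies behind it (env.pinch_z is the x of the grasp point in the tool frame, in mm); x points along the fingers, y is the direction in which the jaws open and shut, and the axes are right-handed (so a half turn about x gives the same grasp; the last joint's range is limited). The gripper opens to 92 mm and grips with 3 to 60 N. Pads are 20 mm wide; open, the fingers measure 128 mm over their backs; the gripper's body (75 mm by 189 mm) begins 69 mm behind the grasp point.
Start: joints at [72.021, 26.786, -0.665, 91.828, 0.344, 61.387, -3.226], TCP at [173.833, -626.332, 185.092] pointing down, gripper open.
Joint ranges: [-144.91, 144.91], [-17.63, 115.5], [-89.93, 88.59], [15.96, 139.68], [-74.01, 254.01], [8.47, 105.57], [-167.45, 167.45]. Speed limits (degrees/s): [147.25, 147.25, 180, 180, 180, 180, 180].

## Interface

Orientations are given as a 3x3 rotation matrix whose columns are the frame's x, y, z axes.
In Python, from workcell import env gives the robot as it stands.
- The arm moves only by the tool arm_command, never from a script. Its arguments are lists of equal length, an entry for each row: "angular": the turn, a rotation vector about the tool's x, y, z in degrees, a list of three; "dp": the shift along the tool's x, y, z in m, a list of three; "jaw": the opening, from -1 (shut) to 1 (fully open). A call has 1 to 8 rows; each row is the pose to reach, as a shift and turn from the pose commanded when the call began, along the tool's axes at that moment; what a row does not reach only later rows make up. A row lasts 1/10 s, in which the tool goes at most 50 mm and 8.59 degrees, less where a joint would pass 70% of its speed; a pose out of reach is approached as far as the arm can. A call with a gripper value outside its range is refused whole. The fingers move at their own pace and stop on an object; the grip force is fixed at half the most. Time passes only in rows, so rows that repeat a pose let the fingers close. It gives the time, the measured TCP pose, the force and the opening at its end, in the units of the state.
- env.get_state(): the state, without advancing time (a new reading comes with each control period).
- env.get_image(name): name is "side" or "top" or "wrist"; returns a dict with "color" (400x640x3 uint8, red, green, blue), "intrinsics" (3x3 intrinsics, pixels), "view" (4x4, takes a point from world to camera coordinates). Camera axes: x right, y down, z forward; pixel columns grow to the right and rows downward; lengths in mm; the calibration is good to about 2 mm. A picture is of the moment at which its call begins. There is no depth.
- env.hand_in(): hands the job in, once; it reports no verdict.
The state is a dict: "t": time; "joint_positions": joint angles; "joint_velocities": joint speeds; "effort": joint torques, N m; "tool_pos": TCP position; "ee_rot": TCP orientation; "contact_force": force on the tool from outside, world axes, zero at the start; "ft_torque": the same for the moment, N m; "grip_width": finger opening in mm.
Only numpy, scipy, OpenCV 4.12 (cv2) and the standard library are available. Lean on these libraries where they do the work, as an engineer would, in place of code of your own. Each camera call takes 0.05 s, during which the arm holds its last target.

## Working session

There is one attempt and no reset: what is moved stays moved. The work goes in short steps, Python scripts to look and compute and a tool call to move; the robot and the scene stay as the last step left them, time stands still between calls to the robot, and variables do not carry over. Pictures are saved under pics/ and viewed, and the job is handed in when it is done.

Besides the shell and the picture viewer there is one more tool, called as name(argument=value, ...) on one line, values as JSON. arm_command: Moves the arm, as the interface text tells. Its arguments: {"type":"object","properties":{"angular":{"type":"array","items":{"type":"array","items":{"type":"number"}}},"dp":{"type":"array","items":{"type":"array","items":{"type":"number"}}},"jaw":{"type":"array","items":{"type":"number"}}},"required":["angular","dp","jaw"]}

```bash
mkdir -p pics; ls
python3 - <<'E'
from workcell import env
import cv2,numpy as np
s=env.get_state()
for k,v in s.items(): print(k,np.round(v,3).tolist())
print(env.pinch_z)
for n in ("side","top","wrist"):
    i=env.get_image(n); cv2.imwrite(f"pics/{n}0.png",i["color"][:,:,::-1]); print(n,np.round(i["intrinsics"],1).tolist(),np.round(i["view"],3).tolist())
E
```

```text
pics
t 0.0
joint_positions [72.021, 26.836, -0.666, 91.88, 0.346, 61.386, -3.226]
joint_velocities [-0.018, 0.1, -0.062, 0.155, -0.01, -0.041, -0.032]
effort [-0.001, -52.057, -0.013, -24.374, -0.057, 0.017, 0.0]
tool_pos [173.639, -625.731, 184.15]
ee_rot [[-0.001, 0.267, -0.964], [0.002, -0.964, -0.267], [-1.0, -0.002, 0.0]]
contact_force [0.654, -0.517, -0.027]
ft_torque [-0.042, 0.017, -0.043]
grip_width 91.915
-18.700000000000003
side [[433.1, 0.0, 319.4], [0.0, 433.1, 199.5], [0.0, 0.0, 1.0]] [[0.982, -0.19, 0.009, -570.452], [-0.129, -0.699, -0.703, 161.691], [0.14, 0.689, -0.711, 1274.061], [0.0, 0.0, 0.0, 1.0]]
top [[411.6, 0.0, 319.0], [0.0, 411.6, 199.4], [0.0, 0.0, 1.0]] [[-0.024, -1.0, -0.012, 35.653], [-0.993, 0.025, -0.114, 567.685], [0.115, 0.009, -0.993, 1410.997], [0.0, 0.0, 0.0, 1.0]]
wrist [[281.5, 0.0, 319.4], [0.0, 281.5, 201.8], [0.0, 0.0, 1.0]] [[0.268, -0.964, -0.001, -649.224], [-0.934, -0.26, 0.247, -28.609], [-0.238, -0.065, -0.969, 390.464], [0.0, 0.0, 0.0, 1.0]]
```

View pics/side0.png

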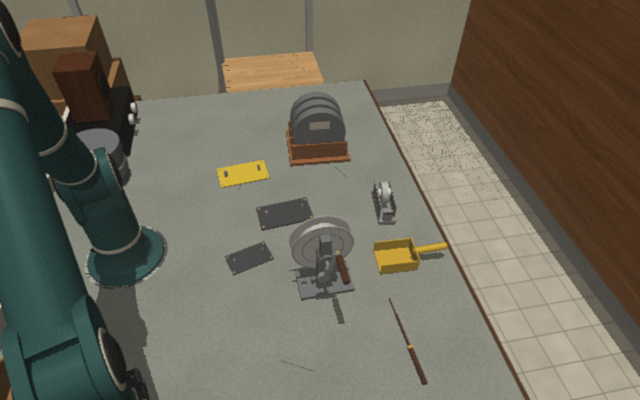

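View pics/top0.png

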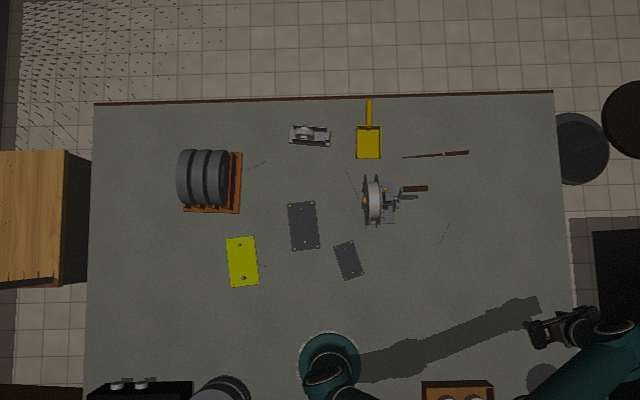

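View pics/wrist0.png

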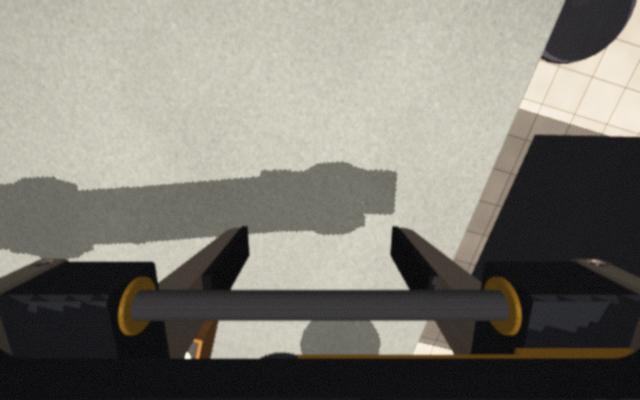

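The top view shows three seat-like plates: yellow at (242,262), which is excluded; large grey at (303,226); and small grey at (348,260). The large grey one fits the description. The rewind is at about (375,200), with its reel to the left (+y world) and its handle to the right. I'll confirm with enlarged crops.

```bash
cat > h.py <<'E'
import numpy as np,cv2
from workcell import env
def ray(im,u,v):
    K=im["intrinsics"];V=im["view"];R=V[:3,:3];c=-R.T@V[:3,3]
    return c,R.T@np.linalg.solve(K,[u,v,1.])
def onz(im,u,v,z):
    c,d=ray(im,u,v);return c+d*(z-c[2])/d[2]
def proj(im,p):
    V=im["view"];q=im["intrinsics"]@(V[:3,:3]@np.asarray(p,float)+V[:3,3]);return q[:2]/q[2]
def tri(rays):
    A=np.zeros((3,3));b=np.zeros(3)
    for c,d in rays:
        d=d/np.linalg.norm(d);P=np.eye(3)-np.outer(d,d);A+=P;b+=P@c
    p=np.linalg.solve(A,b)
    return p,[np.linalg.norm((np.eye(3)-np.outer(d,d)/(d@d))@(p-c)) for c,d in rays]
def crop(im,u0,v0,u1,v1,s,name):
    c=im["color"][v0:v1,u0:u1,::-1];cv2.imwrite(name,cv2.resize(c,None,fx=s,fy=s,interpolation=cv2.INTER_CUBIC))
E
python3 - <<'E'
from h import *
import pickle
t=env.get_image("top");s=env.get_image("side")
pickle.dump((t,s),open("im0.pkl","wb"))
crop(t,275,160,435,285,5,"pics/t1.png")
crop(s,220,185,380,310,5,"pics/s1.png")
E
```

```text
(no output)
```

View pics/t1.png

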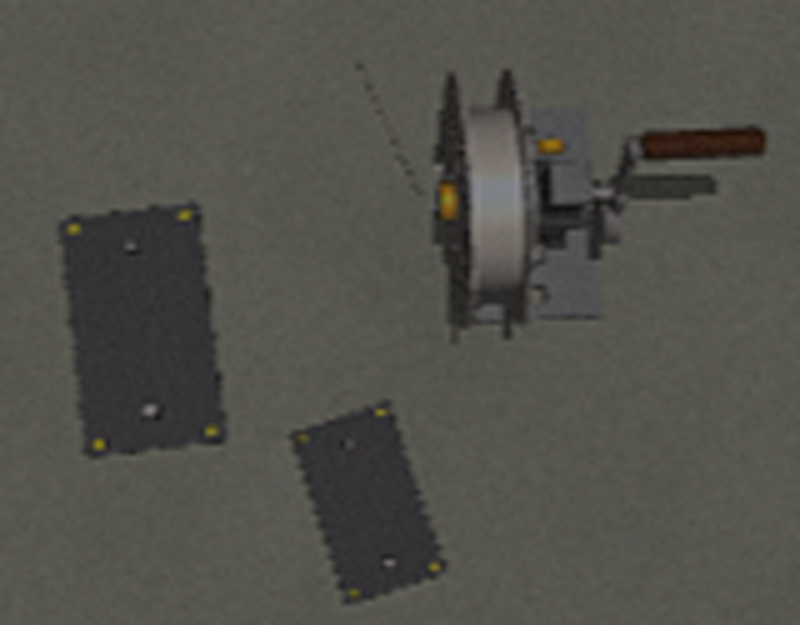

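View pics/s1.png

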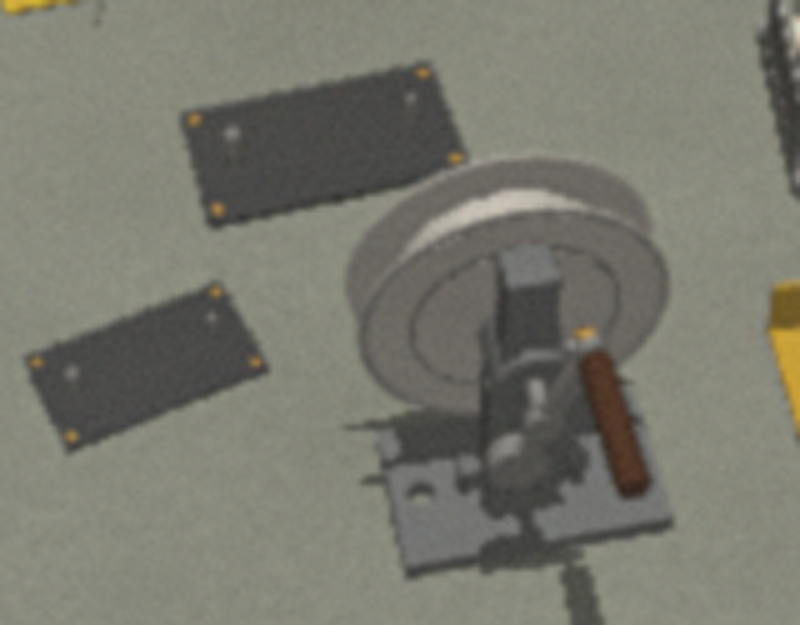

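The large dark-grey plate has its big stud at top px (305.4,242) and its small stud at (301.2,209.4). It is clearly the largest non-yellow plate, so it is the seat. The rewind lies nearly parallel to it, with the big hole at −x (side px about (304,283)) and the handle towards +x.

Run:
```python
from h import *
import pickle
t,s=pickle.load(open("im0.pkl","rb"))
# seat mask
for nm,im,box in(("top",t,(280,195,330,256)),("side",s,(250,192,315,232))):
    u0,v0,u1,v1=box
    g=cv2.cvtColor(im["color"],cv2.COLOR_RGB2GRAY)[v0:v1,u0:u1]
    th,m=cv2.threshold(g,0,255,cv2.THRESH_BINARY_INV+cv2.THRESH_OTSU)
    m=cv2.morphologyEx(m,cv2.MORPH_CLOSE,np.ones((5,5)))
    c=max(cv2.findContours(m,0,2)[0],key=cv2.contourArea)
    P=np.array([onz(im,a+u0,b+v0,6)[:2] for a,b in c[:,0]],np.float32)
    print(nm,cv2.minAreaRect(P))
P=lambda x,y,x0,y0:(x/5-.4+x0,y/5-.4+y0)
for n,a,b in(("big",(152,410),(232,132)),("small",(131,247),(410,97))):
    a=P(*a,275,160);b=P(*b,220,185)
    print(n,onz(t,*a,30).round(1),onz(s,*b,30).round(1),tri([ray(t,*a),ray(s,*b)]))
# lug top corners in side crop (z=195)
for q in((500,248),(550,248),(560,283),(507,283)):
    print("lug",onz(s,*P(*q,220,185),195).round(1))
# foot: side crop bottom corners z=12 ; hole_big; top crop corner
for n,q,z in(("fl",(408,570),12),("fr",(670,522),12),("ul",(380,432),12),("holebig",(421,492),12)):
    print(n,onz(s,*P(*q,220,185),z).round(1))
print("top foot",[onz(t,*P(*q,275,160),12).round(1) for q in((602,317),(587,108))])
print("handle ends",[tri([ray(t,*P(*a,275,160)),ray(s,*P(*b,220,185))]) for a,b in(((765,140),(632,490)),((642,146),(597,355)))])
```

```text
top ((479.7618713378906, 80.88101196289062), (171.66928100585938, 104.47345733642578), 5.711035251617432)
side ((484.5103759765625, 56.22593688964844), (176.815673828125, 142.22474670410156), 6.075882911682129)
big [422.3  73.8  30. ] [423.7  71.5  30. ] (array([423.03016645,  73.90070135,  27.48391894]), [np.float64(0.7048507236669443), np.float64(0.7048507236669181)])
small [536.4  86.3  30. ] [538.6  81.5  30. ] (array([538.08697572,  86.4828766 ,  24.73612882]), [np.float64(1.2366658684828804), np.float64(1.2366658684831395)])
lug [ 543.4 -188.6  195. ]
lug [ 568.  -193.1  195. ]
lug [ 568.2 -216.   195. ]
lug [ 542.5 -211.2  195. ]
fl [ 483.1 -249.5   12. ]
fr [ 628.6 -246.2   12. ]
ul [ 481.9 -158.3   12. ]
holebig [ 498.1 -202.1   12. ]
top foot [array([ 480.2, -244.2,   12. ]), array([ 629.5, -240.3,   12. ])]
handle ends [(array([ 580.64425153, -324.55888826,  171.29419085]), [np.float64(0.6374297873580772), np.float64(0.6374297873581197)]), (array([ 580.02995384, -246.40929173,  173.16154162]), [np.float64(0.8467828041945069), np.float64(0.8467828041944357)])]
```

```bash
cat >> h.py <<'E'
from scipy.spatial.transform import Rotation as Ro
def Rt(yaw,flip=False):
    a=np.radians(yaw+(180 if flip else 0));c,s=np.cos(a),np.sin(a)
    return np.array([[0,c,s],[0,s,-c],[-1,0,0]])
def plan(target,yaw,flip=False):
    s=env.get_state();R=np.array(s["ee_rot"]);p=np.array(s["tool_pos"])
    print("t",s["t"],"pos",p.round(1),"f",np.round(s["contact_force"],2),"w",round(s["grip_width"],1))
    print("dp",(R.T@(np.array(target)-p)/1000).round(4).tolist(),"ang",np.degrees(Ro.from_matrix(R.T@Rt(yaw,flip)).as_rotvec()).round(2).tolist())
E
python3 - <<'E'
from h import *
s=env.get_state();R=np.array(s["ee_rot"]);V=env.get_image("wrist")["view"]
c=-V[:3,:3].T@V[:3,3];print("cam in tool",R.T@(c-s["tool_pos"]));print((R.T@V[:3,:3].T).round(3))
plan([555,-200,330],1.5)
plan([555,-200,330],1.5,True)
E
```

```text
cam in tool [-2.00309411e+02 -3.88943723e-03 -6.86440730e+01]
[[-0.    -0.246  0.969]
 [ 1.     0.     0.   ]
 [-0.     0.969  0.246]]
t 0.3 pos [ 173.8 -626.1  184.8] f [-0.25 -0.74  0.59] w 92.2
dp [-0.1451, -0.3088, -0.4813] ang [-75.99, -0.02, 0.03]
t 0.3 pos [ 173.8 -626.1  184.8] f [-0.25 -0.74  0.59] w 92.2
dp [-0.1451, -0.3088, -0.4813] ang [104.01, 0.03, 0.02]
```

arm_command(angular=[[-8,0,0],[-16,0,0],[-24,0,0],[-32,0,0],[-40,0,0],[-48,0,0],[-56,0,0],[-64,0,0]], dp=[[-0.05,0,0],[-0.09,-0.02,-0.02],[-0.12,-0.045,-0.05],[-0.145,-0.07,-0.09],[-0.145,-0.095,-0.13],[-0.145,-0.12,-0.17],[-0.145,-0.145,-0.21],[-0.145,-0.17,-0.25]], jaw=[1,1,1,1,1,1,1,1])

```text
t: 1.1
tool_pos: [370.2, -394.1, 330.4]
ee_rot: [[0.0, 0.984, -0.177], [-0.001, -0.177, -0.984], [-1.0, 0.0, 0.001]]
contact_force: [-0.1, -0.2, -0.6]
grip_width: 92.0
```

Run:
```python
from h import *
plan([555,-200,330],1.5)
```

```text
t 1.1 pos [ 370.2 -394.1  330.4] f [-0.07 -0.2  -0.55] w 92.0
dp [0.0003, 0.1476, -0.2236] ang [-11.67, 0.05, -0.02]
```

arm_command(angular=[[-3,0,0],[-6,0,0],[-9,0,0],[-11.7,0,0],[-11.7,0,0],[-11.7,0,0],[-11.7,0,0]], dp=[[0,0.025,-0.037],[0,0.05,-0.074],[0,0.075,-0.112],[0,0.1,-0.15],[0,0.125,-0.19],[0,0.148,-0.224],[0,0.148,-0.224]], jaw=[1,1,1,1,1,1,1])

```text
t: 1.8
tool_pos: [558.8, -195.7, 329.9]
ee_rot: [[0.002, 1.0, 0.031], [0.004, 0.031, -1.0], [-1.0, 0.002, -0.003]]
contact_force: [-0.2, -0.5, 0.2]
grip_width: 92.0
```

Run:
```python
from h import *
import pickle
w=env.get_image("wrist");pickle.dump(w,open("w1.pkl","wb"));cv2.imwrite("pics/w1.png",w["color"][:,:,::-1])
s=env.get_state();print(np.round(s["tool_pos"],1),np.round(s["joint_positions"],1),np.round(s["contact_force"],2))
for p in ((555,-200,195),(555,-200,159)):print(proj(w,p))
```

```text
[ 556.9 -199.2  329.7] [ 39.5  17.8 -29.5  88.3   8.8  76.3  10.6] [ 0.04 -0.78 -0.14]
[316.2972744  192.42383374]
[316.52266904 186.75199269]
```

View pics/w1.png

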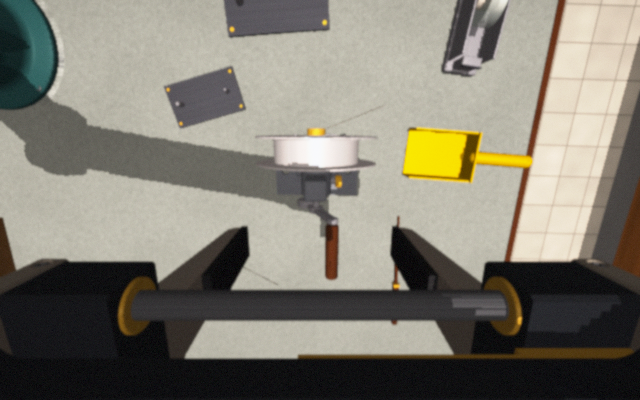

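Run:
```python
from h import *
w=env.get_image("wrist")
crop(w,250,120,390,225,5,"pics/w2.png")
s=env.get_state();print(np.round(s["tool_pos"],1))
import pickle;pickle.dump(w,open("w1.pkl","wb"))
```

```text
[ 555.7 -201.7  329.7]
```

View pics/w2.png

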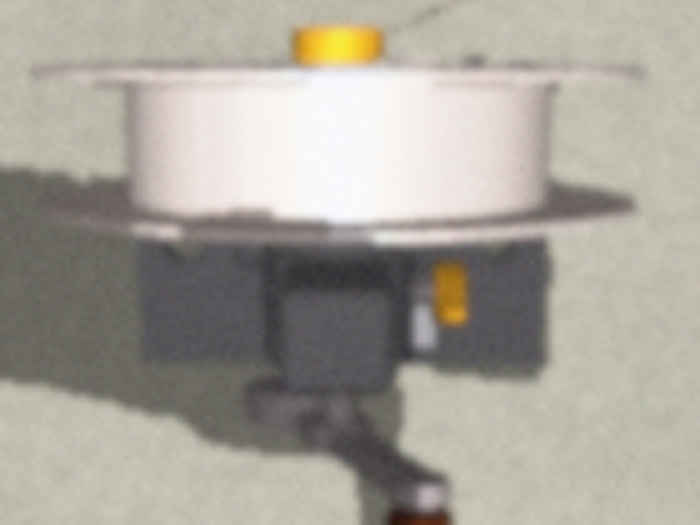

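The lug's top face is at crop px (280–392, 290–388), so its centre is at about image px (317,187.4). The foot's edges span columns 138–548 of the crop.

Run:
```python
from h import *
import pickle
w=pickle.load(open("w1.pkl","rb"))
P=lambda x,y:(x/5-.4+250,y/5-.4+120)
for q in((280,290),(392,290),(392,388),(280,388),(336,339)):print(onz(w,*P(*q),195).round(1))
print("foot front corners",onz(w,*P(140,360),12).round(1),onz(w,*P(548,372),12).round(1))
plan([555,-200,240],1.5)
```

```text
[ 539.6 -185.9  195. ]
[ 566.5 -185.1  195. ]
[ 567.4 -209.3  195. ]
[ 540.  -210.1  195. ]
[ 553.4 -197.5  195. ]
foot front corners [ 479.3 -244.1   12. ] [ 633.  -244.6   12. ]
t 1.9 pos [ 555.7 -201.7  329.7] f [ 0.4  -0.1   0.23] w 91.9
dp [0.0897, -0.0006, -0.0017] ang [-0.17, -0.0, 0.05]
```

arm_command(angular=[[0,0,0],[0,0,0],[0,0,0],[0,0,0],[0,0,0],[0,0,0],[0,0,0],[0,0,0]], dp=[[0.03,-0.002,-0.0027],[0.06,-0.002,-0.0027],[0.09,-0.002,-0.0027],[0.12,-0.002,-0.0027],[0.145,-0.002,-0.0027],[0.163,-0.002,-0.0027],[0.1705,-0.002,-0.0027],[0.1705,-0.002,-0.0027]], jaw=[1,1,1,1,1,1,1,1])

```text
t: 2.7
tool_pos: [552.3, -201.1, 158.9]
ee_rot: [[-0.002, 1.0, 0.019], [-0.0, 0.019, -1.0], [-1.0, -0.002, 0.0]]
contact_force: [0.4, 0.3, 1.4]
grip_width: 92.1
```

Run:
```python
from h import *
w=env.get_image("wrist");cv2.imwrite("pics/w3.png",w["color"][:,:,::-1])
s=env.get_image("side");crop(s,240,150,400,270,5,"pics/s3.png")
plan([553.5,-199,159.3],1.3)
```

```text
t 2.8 pos [ 553.8 -200.7  160.6] f [ 0.91 -0.15  0.57] w 91.8
dp [0.0013, -0.0003, -0.0017] ang [-0.16, 0.05, -0.07]
```

View pics/w3.png

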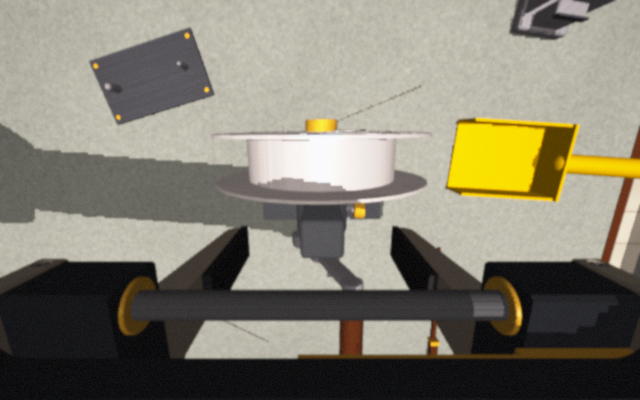

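View pics/s3.png

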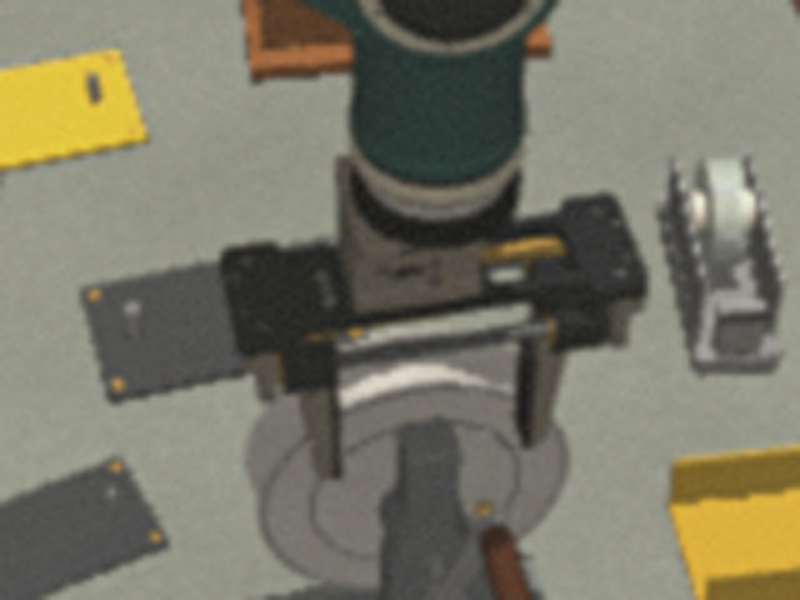

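The fingers straddle the lug, so I'm closing on it.

arm_command(angular=[[0,0,0],[0,0,0],[0,0,0],[0,0,0],[0,0,0],[0,0,0],[0,0,0],[0,0,0]], dp=[[0.001,0,-0.0015],[0.001,0,-0.0015],[0.001,0,-0.0015],[0.001,0,-0.0015],[0.001,0,-0.0015],[0.001,0,-0.0015],[0.001,0,-0.0015],[0.001,0,-0.0015]], jaw=[-1,-1,-1,-1,-1,-1,-1,-1])

```text
t: 3.6
tool_pos: [553.5, -198.2, 158.5]
ee_rot: [[-0.0, 1.0, 0.021], [-0.0, 0.021, -1.0], [-1.0, -0.0, 0.0]]
contact_force: [-0.1, 0.0, -0.3]
grip_width: 30.1
```

arm_command(angular=[[0,0,0],[0,0,0],[0,0,0]], dp=[[-0.002,0,0],[-0.006,0,0],[-0.01,0,0]], jaw=[-1,-1,-1])

```text
t: 3.9
tool_pos: [552.3, -197.9, 167.5]
ee_rot: [[-0.003, 1.0, 0.021], [0.001, 0.021, -1.0], [-1.0, -0.003, -0.001]]
contact_force: [0.5, 1.3, -8.1]
grip_width: 27.6
```

arm_command(angular=[[0,0,0],[0,0,0],[0,0,0],[0,0,0],[0,0,0],[0,0,0]], dp=[[-0.012,0,0],[-0.027,0,0],[-0.045,0,0],[-0.06,0,0],[-0.07,0,0],[-0.07,0,0]], jaw=[-1,-1,-1,-1,-1,-1])

```text
t: 4.5
tool_pos: [554.7, -198.4, 240.8]
ee_rot: [[0.004, 1.0, 0.021], [-0.001, 0.021, -1.0], [-1.0, 0.004, 0.002]]
contact_force: [0.3, 0.6, -9.3]
grip_width: 27.5
```

Run:
```python
from h import *
s=env.get_image("side");crop(s,230,140,390,260,5,"pics/s4.png")
w=env.get_image("wrist");cv2.imwrite("pics/w4.png",w["color"][:,:,::-1])
plan([480,-60,240],6)
print(env.get_state()["ft_torque"])
```

```text
t 4.6 pos [ 553.2 -198.2  238.4] f [-0.42  0.26 -9.07] w 27.7
dp [-0.0016, -0.0702, -0.1397] ang [-4.79, 0.01, 0.03]
[-0.15599226 -0.11427929 -0.01033795]
```

View pics/s4.png

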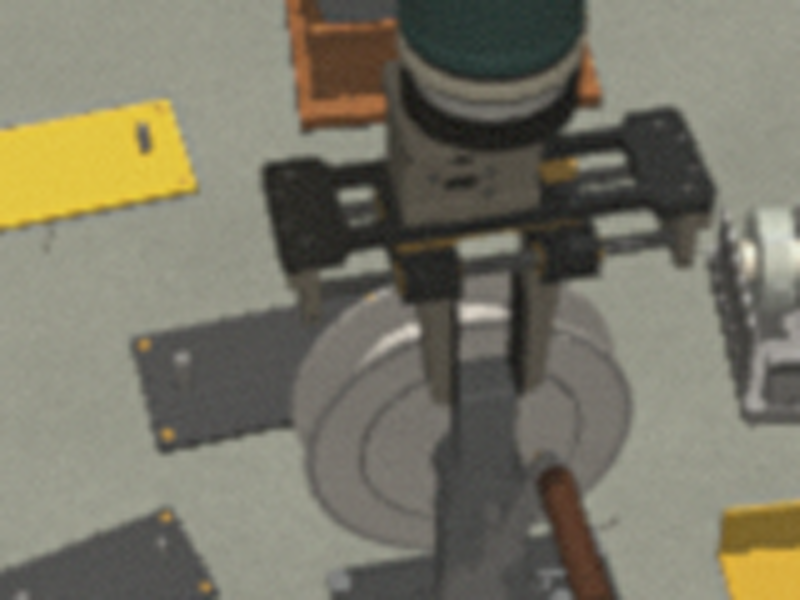

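View pics/w4.png

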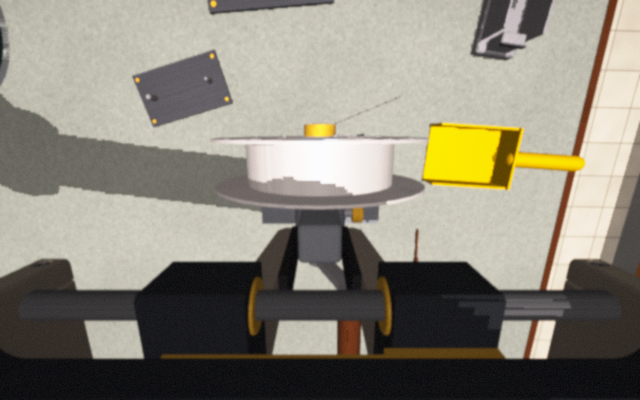

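arm_command(angular=[[-1,0,0],[-2,0,0],[-3,0,0],[-4.5,0,0],[-4.5,0,0],[-4.5,0,0],[-4.5,0,0]], dp=[[0,-0.01,-0.02],[0,-0.025,-0.045],[0,-0.04,-0.075],[0,-0.055,-0.105],[0,-0.065,-0.13],[0,-0.07,-0.138],[0,-0.07,-0.138]], jaw=[-1,-1,-1,-1,-1,-1,-1])

```text
t: 5.3
tool_pos: [479.5, -60.4, 238.1]
ee_rot: [[-0.001, 0.995, 0.102], [-0.0, 0.102, -0.995], [-1.0, -0.002, 0.0]]
contact_force: [0.5, -1.3, -9.4]
grip_width: 27.5
```

Run:
```python
from h import *
import pickle
t=env.get_image("top");
w=env.get_image("wrist")
s=env.get_image("side")
pickle.dump((t,s,w),open("im5.pkl","wb"))
crop(w,220,0,420,140,4,"pics/w5.png")
crop(s,230,170,390,290,5,"pics/s5.png")
plan([480,-60,240],6)
```

```text
t 5.45 pos [481.  -63.3 238.4] f [ 1.07 -0.3  -9.71] w 27.4
dp [-0.0016, -0.0007, -0.0033] ang [-0.39, 0.04, -0.0]
```

View pics/w5.png

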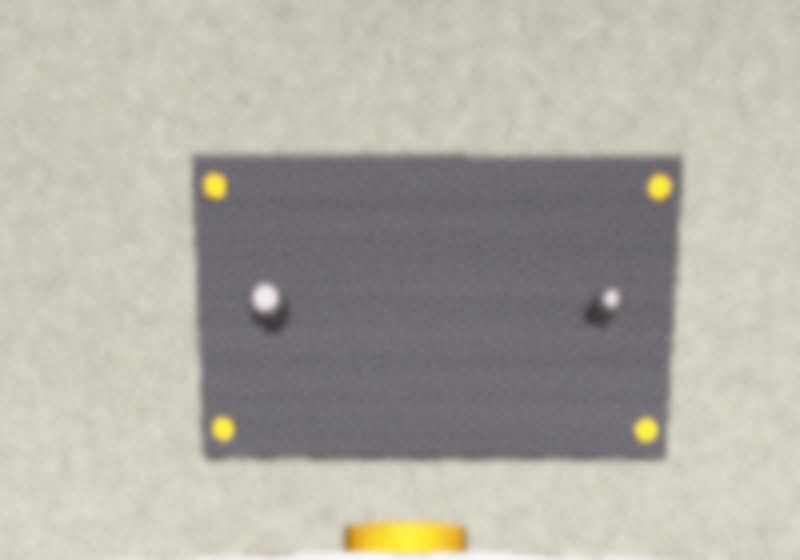

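View pics/s5.png

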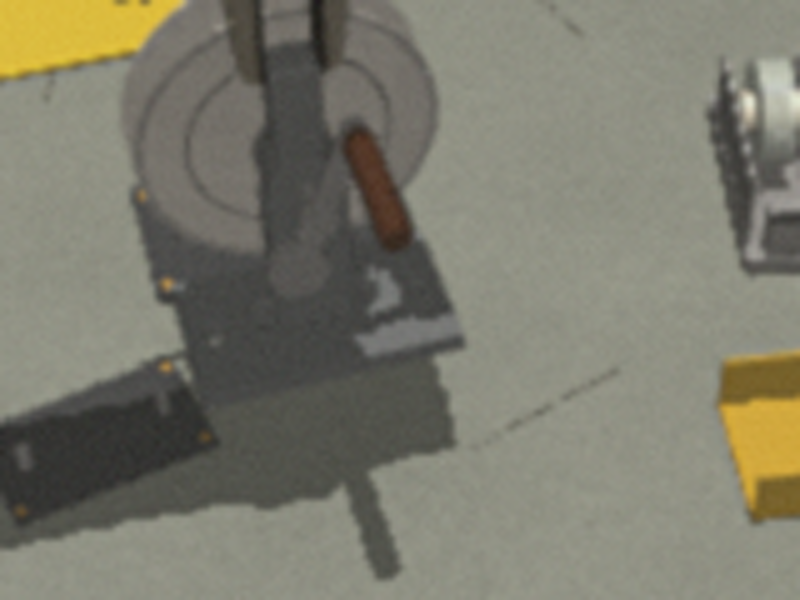

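The wrist view shows the seat clearly: big stud tip at crop (265,297), small stud at (611,298), corner screws at (215,186), (659,187), (223,429) and (646,430).

Run:
```python
from h import *
import pickle
t,s,w=pickle.load(open("im5.pkl","rb"))
P=lambda x,y:(x/4-.375+220,y/4-.375)
b=onz(w,*P(265,297),30);m=onz(w,*P(611,298),30)
print("big",b.round(1),"small",m.round(1),"mid",((b+m)/2).round(1),"dist",np.linalg.norm(b-m),"yaw",np.degrees(np.arctan2(*(m-b)[1::-1])))
sc=[onz(w,*P(*q),6) for q in((215,186),(659,187),(223,429),(646,430))];print(np.round(sc,1).tolist(),np.mean(sc,0).round(1))
co=[onz(w,*P(*q),6) for q in((192,155),(681,156),(206,459),(665,459))];print(np.round(co,1).tolist(),np.mean(co,0).round(1))
print("yaws",[np.degrees(np.arctan2(*(a[1]-a[0])[1::-1])) for a in ((sc[0],sc[1]),(sc[2],sc[3]),(co[0],co[1]),(co[2],co[3]))])
# tool yaw now
R=np.array(env.get_state()["ee_rot"]);print("tool yaw",np.degrees(np.arctan2(R[1,1],R[0,1])))
# foot in side view: foot top z = ?
Q=lambda x,y:(x/5-.4+230,y/5-.4+170)
for z in(85,91,97):
  print(z,[onz(s,*Q(*q),z).round(1) for q in((205,395),(463,338))])
print([proj(s,(x,y,z)) for x,y,z in((406,-118,91),)])
```

```text
big [421.1  74.3  30. ] small [536.6  85.7  30. ] mid [478.9  80.   30. ] dist 116.07285953573795 yaw 5.614721618811029
[[398.2, 112.1, 6.0], [551.7, 127.3, 6.0], [406.0, 32.3, 6.0], [559.6, 47.5, 6.0]] [478.9  79.8   6. ]
[[389.8, 121.0, 6.0], [557.7, 137.6, 6.0], [400.4, 21.2, 6.0], [568.1, 38.1, 6.0]] [479.   79.5   6. ]
yaws [np.float64(5.653367681799172), np.float64(5.6363691534982365), np.float64(5.665355585917326), np.float64(5.764446156510807)]
tool yaw 5.608456490220945
85 [array([ 420.2, -123.9,   85. ]), array([ 567.1, -110. ,   85. ])]
91 [array([ 420.1, -128.6,   91. ]), array([ 566. , -114.8,   91. ])]
97 [array([ 420. , -133.4,   97. ]), array([ 565. , -119.7,   97. ])]
[array([265.03788013, 246.32061403])]
```

Run:
```python
from h import *
import pickle
w=env.get_image("wrist");s=env.get_image("side");t=env.get_image("top")
pickle.dump((t,s,w),open("im6.pkl","wb"))
print(env.get_state()["tool_pos"])
crop(w,240,110,400,230,5,"pics/w6.png")
a=s["color"][190:270,250,::1]
c=s["color"][195:260,245:335,::-1];c=cv2.convertScaleAbs(cv2.resize(c,None,fx=8,fy=8,interpolation=cv2.INTER_CUBIC),alpha=1.5);cv2.imwrite("pics/s6.png",c)
crop(t,310,170,410,270,6,"pics/t6.png")
```

```text
[480.85448043 -62.7615045  238.31760775]
```

View pics/w6.png

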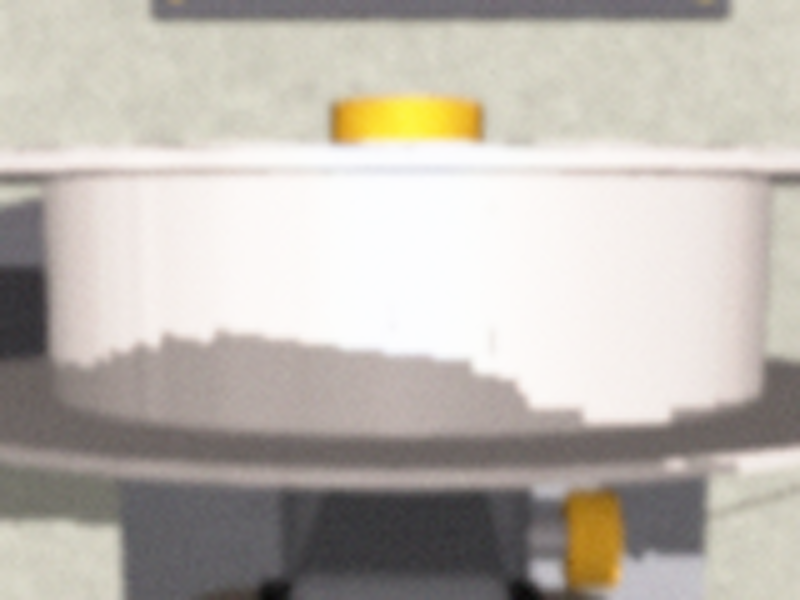

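View pics/s6.png

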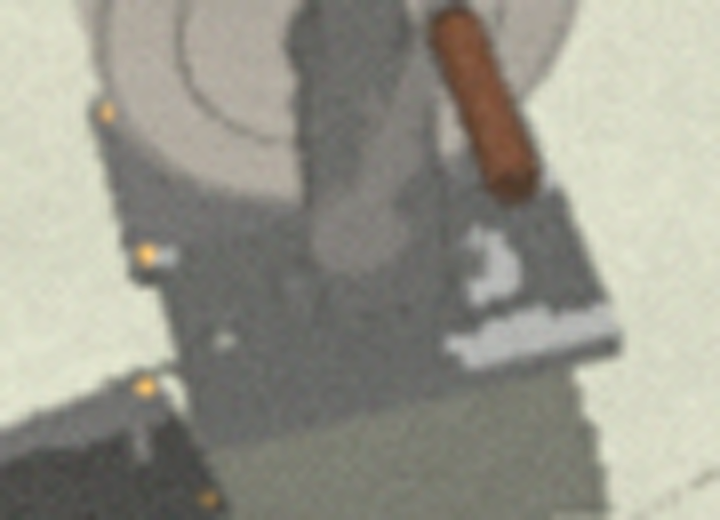

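View pics/t6.png

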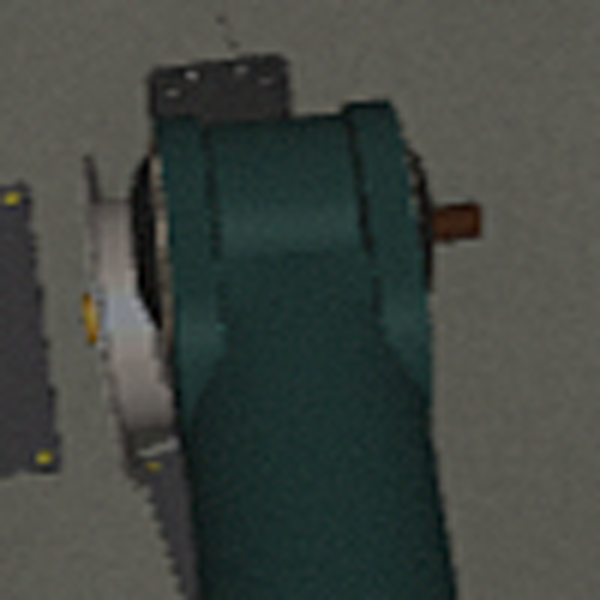

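Run:
```python
from h import *
import pickle
t,s,w=pickle.load(open("im6.pkl","rb"))
tp=np.array([480.85,-62.76,238.32]);c,sn=np.cos(np.radians(5.6)),np.sin(np.radians(5.6))
Rw=np.array([[c,-sn,0],[sn,c,0],[0,0,1]]);o=tp+[0,0,18.7-178]
print(o)
for tilt in(0,1,2,3):
  a=np.radians(-tilt);Rx=np.array([[1,0,0],[0,np.cos(a),-np.sin(a)],[0,np.sin(a),np.cos(a)]])
  f=lambda p:o+[0,0,178]+Rw@Rx@(np.array(p,float)-[0,0,178])
  S=lambda p:((proj(s,f(p))-[245,195]+.44)*8).round(0)
  W=lambda p:((proj(w,f(p))-[240,110]+.4)*5).round(0)
  T=lambda p:((proj(t,f(p))-[310,170]+.42)*6).round(0)
  print(tilt,"S fl0",S((-75,-45,0)),"fr0",S((75,-45,0)),"fr12",S((75,-45,12)),"hb12",S((-58,0,12)),"hb0",S((-58,0,0)),"br12",S((75,45,12)))
  print("  W foot x+-75 ends",W((-75,0,12)),W((75,0,12)),"reel top near",W((0,26,205)),"far",W((0,64,205)), "T",T((75,-45,12)),T((75,45,12)))
```

```text
[480.85 -62.76  79.02]
0 S fl0 [179. 427.] fr0 [596. 334.] fr12 [596. 312.] hb12 [198. 298.] hb0 [200. 320.] br12 [527. 132.]
  W foot x+-75 ends [101. 383.] [698. 383.] reel top near [402. 488.] far [403. 146.] T [273. 177.] [114. 196.]
1 S fl0 [181. 432.] fr0 [598. 339.] fr12 [598. 317.] hb12 [200. 304.] hb0 [202. 327.] br12 [529. 139.]
  W foot x+-75 ends [102. 395.] [698. 395.] reel top near [402. 483.] far [403. 142.] T [278. 176.] [119. 196.]
2 S fl0 [182. 437.] fr0 [601. 344.] fr12 [601. 321.] hb12 [201. 310.] hb0 [204. 333.] br12 [531. 146.]
  W foot x+-75 ends [103. 406.] [697. 406.] reel top near [402. 478.] far [403. 137.] T [283. 175.] [124. 195.]
3 S fl0 [184. 443.] fr0 [603. 349.] fr12 [603. 325.] hb12 [203. 316.] hb0 [206. 339.] br12 [533. 153.]
  W foot x+-75 ends [103. 417.] [697. 417.] reel top near [402. 473.] far [403. 133.] T [289. 174.] [129. 195.]
```

Run:
```python
from h import *
import pickle
t,s,w=pickle.load(open("im6.pkl","rb"))
c=w["color"][195:255,240:400,::-1];c=cv2.convertScaleAbs(cv2.resize(c,None,fx=5,fy=5,interpolation=cv2.INTER_CUBIC),alpha=1.6);cv2.imwrite("pics/w7.png",c)
```

```text
(no output)
```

View pics/w7.png

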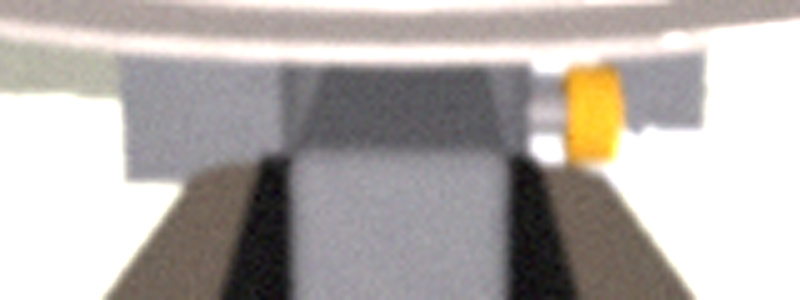

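Run:
```python
from h import *
import pickle
t,s,w=pickle.load(open("im6.pkl","rb"));t0,s0=pickle.load(open("im0.pkl","rb"))
P=lambda x,y:(x/5-.4+240,y/5-.4+195)
c,sn=np.cos(np.radians(5.6)),np.sin(np.radians(5.6));R=np.array([[c,sn],[-sn,c]])
tp=np.array([480.85,-62.76])
seat=np.array([478.9,79.9])
for z in(89,92,95):
  fl=onz(w,*P(128,180),z)[:2];fr=onz(w,*P(705,180),z)[:2];m=(fl+fr)/2
  print(z,"wrist: front mid rel TCP in rewind axes",(R@(m-tp)).round(1),"len",np.linalg.norm(fl-fr).round(1))
  # lug
l=[onz(w,*P(x,y),238.3+18.7+17)[:2] for x,y in((290,150),(508,150))];print("lug back edge rel TCP",[(R@(a-tp)).round(1) for a in l])
# side: foot bottom corners at z~80, seat studs by side
Q=lambda x,y:(x/8-.44+245,y/8-.44+195)
for z in(77,80,83):
  fl=onz(s,*Q(208,450),z)[:2];fr=onz(s,*Q(618,352),z)[:2];m=(fl+fr)/2
  print(z,"side",fl.round(1),fr.round(1),(R@(m-tp)).round(1))
P0=lambda x,y:(x/5-.4+220,y/5-.4+185)
b=onz(s0,*P0(232,132),30);a=onz(s0,*P0(410,97),30);print("side seat mid",(a+b)/2)
```

```text
89 wrist: front mid rel TCP in rewind axes [  4.4 -59.8] len 151.9
92 wrist: front mid rel TCP in rewind axes [  4.4 -58.7] len 150.6
95 wrist: front mid rel TCP in rewind axes [  4.3 -57.6] len 149.3
lug back edge rel TCP [array([-13.8,  12.1]), array([13.1, 12.1])]
77 side [ 419.3 -125.1] [ 566.4 -108.1] [  6.7 -54.8]
80 side [ 419.3 -127.5] [ 565.9 -110.6] [  6.2 -57.1]
83 side [ 419.2 -129.8] [ 565.4 -113. ] [  5.7 -59.5]
side seat mid [481.14940269  76.4977935   30.        ]
```

The rewind hangs about 3° nose-down on the reel side, pivoted in the pads. I'll counter-tilt the tool about its jaw axis, move over the seat at hover height, and re-measure.

Run:
```python
from h import *
plan([478,80.5,212],5.65)
```

```text
t 5.6 pos [480.9 -62.8 238.3] f [-0.27 -0.28 -8.71] w 27.8
dp [0.0263, 0.0112, -0.1428] ang [-0.04, -0.01, 0.02]
```

arm_command(angular=[[0,0.8,0],[0,1.6,0],[0,2.4,0],[0,3.2,0],[0,3.2,0],[0,3.2,0],[0,3.2,0],[0,3.2,0]], dp=[[0,0.002,-0.015],[0,0.004,-0.04],[0,0.007,-0.07],[0,0.01,-0.1],[0,0.011,-0.125],[0.01,0.011,-0.14],[0.02,0.0112,-0.1428],[0.0263,0.0112,-0.1428]], jaw=[-1,-1,-1,-1,-1,-1,-1,-1])

```text
t: 6.4
tool_pos: [476.9, 81.6, 211.2]
ee_rot: [[-0.007, 0.995, 0.101], [0.055, 0.101, -0.993], [-0.998, -0.002, -0.056]]
contact_force: [0.0, -1.3, -8.9]
grip_width: 27.6
```

Run:
```python
from h import *
import pickle
w=env.get_image("wrist");s=env.get_image("side")
w=env.get_image("wrist");s=env.get_image("side")
st=env.get_state();pickle.dump((s,w,st),open("im8.pkl","wb"))
print(st["tool_pos"],st["ee_rot"],st["contact_force"])
def cr(im,u0,v0,u1,v1,k,n):
  c=im["color"][v0:v1,u0:u1,::-1];cv2.imwrite(n,cv2.convertScaleAbs(cv2.resize(c,None,fx=k,fy=k,interpolation=cv2.INTER_CUBIC),alpha=1.4))
cr(w,230,120,410,255,4.4,"pics/w8.png")
cr(s,220,160,340,250,6.6,"pics/s8.png")
```

```text
[477.74168155  80.49758816 212.11571408] [[-5.91322053e-03  9.95220650e-01  9.74725129e-02]
 [ 5.55462209e-02  9.76506217e-02 -9.93669449e-01]
 [-9.98438607e-01 -4.61556852e-04 -5.58581757e-02]] [ 0.72467014 -0.54507024 -8.87263491]
```

View pics/w8.png

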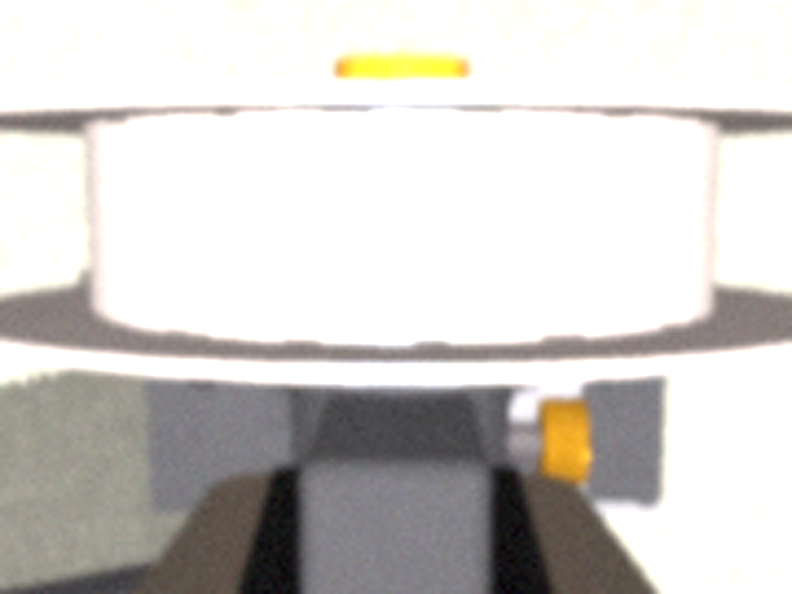

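View pics/s8.png

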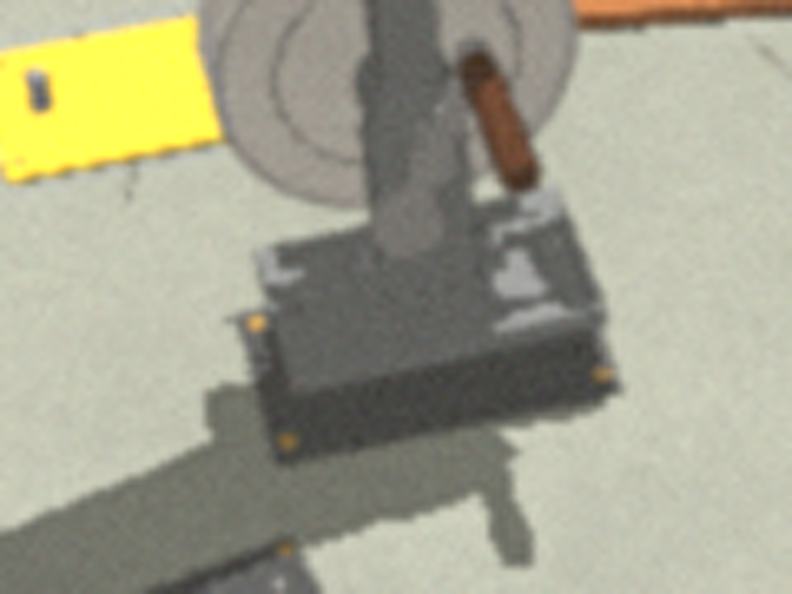

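Run:
```python
from h import *
import pickle
s,w,st=pickle.load(open("im8.pkl","rb"))
c,sn=np.cos(np.radians(5.65)),np.sin(np.radians(5.65));R=np.array([[c,sn],[-sn,c]])
k=6.6;Q=lambda x,y:((x+.5)/k-.5+220,(y+.5)/k-.5+160)
# seat in side cam: front screws at (+-77.0?,-40) 
f1=onz(s,*Q(288,441),6)[:2];f2=onz(s,*Q(603,374),6)[:2];b1=onz(s,*Q(257,323),6)[:2]
print("screws side",f1,f2,b1, "len",np.linalg.norm(f2-f1),np.linalg.norm(b1-f1))
# wrist gave screws front (406,32.3),(559.6,47.5): length 154.4, y off -40
sm=(f1+f2)/2+R.T@[0,40.1];print("seat centre via side",sm)
for z in(50,53,56):
  fl=onz(s,*Q(290,394),z)[:2];fr=onz(s,*Q(603,336),z)[:2];m=(fl+fr)/2
  print(z,"side foot centre rel seat",(R@(m-sm)+[0,45]).round(1),"len",np.linalg.norm(fr-fl).round(1),"yaw",np.degrees(np.arctan2(*(fr-fl)[::-1])).round(1))
k=4.4;P=lambda x,y:((x+.5)/k-.5+230,(y+.5)/k-.5+120)
for z in(62,65,68):
  fl=onz(w,*P(153,508),z)[:2];fr=onz(w,*P(660,502),z)[:2];m=(fl+fr)/2
  print(z,"wrist foot centre rel seat",(R@(m-[478.9,79.9])+[0,45]).round(1),"len",np.linalg.norm(fr-fl).round(1),"yaw",np.degrees(np.arctan2(*(fr-fl)[::-1])).round(1))
```

```text
screws side [408.79578348  30.38610131] [562.3781518   45.53242439] [401.54458201 109.68177348] len 154.32742776747406 79.62652539933272
seat centre via side [481.63906802  77.86445159]
50 side foot centre rel seat [-0.9 -8.4] len 147.8 yaw 3.8
53 side foot centre rel seat [ -1.4 -11.1] len 147.3 yaw 3.8
56 side foot centre rel seat [ -1.9 -13.9] len 146.9 yaw 3.8
62 wrist foot centre rel seat [ 0.4 -9.6] len 150.6 yaw 6.4
65 wrist foot centre rel seat [ 0.4 -8.6] len 149.3 yaw 6.4
68 wrist foot centre rel seat [ 0.3 -7.7] len 148.0 yaw 6.4
```

arm_command(angular=[[0,0,0],[0,0,0],[0,0,0],[0,0,0],[0,0,0]], dp=[[0.004,0,-0.003],[0.009,0,-0.006],[0.014,0,-0.0082],[0.0185,0,-0.0082],[0.0185,0,-0.0082]], jaw=[-1,-1,-1,-1,-1])

```text
t: 7.1
tool_pos: [475.9, 90.7, 193.4]
ee_rot: [[-0.007, 0.995, 0.1], [0.055, 0.1, -0.993], [-0.998, -0.002, -0.056]]
contact_force: [0.2, -0.6, -9.2]
grip_width: 27.8
```

Run:
```python
from h import *
import pickle
w=env.get_image("wrist");s=env.get_image("side")
w=env.get_image("wrist");s=env.get_image("side")
st=env.get_state();pickle.dump((s,w,st),open("im9.pkl","wb"))
print(st["tool_pos"],st["contact_force"])
def cr(im,u0,v0,u1,v1,k,n,a):
  c=im["color"][v0:v1,u0:u1,::-1];cv2.imwrite(n,cv2.convertScaleAbs(cv2.resize(c,None,fx=k,fy=k,interpolation=cv2.INTER_CUBIC),alpha=a))
cr(w,240,190,400,270,5,"pics/w9.png",1.4)
cr(s,245,180,325,240,10,"pics/s9.png",1.8)
```

```text
[476.8503421   90.68838805 194.42599172] [-0.19904986 -0.1464477  -8.68952706]
```

View pics/w9.png

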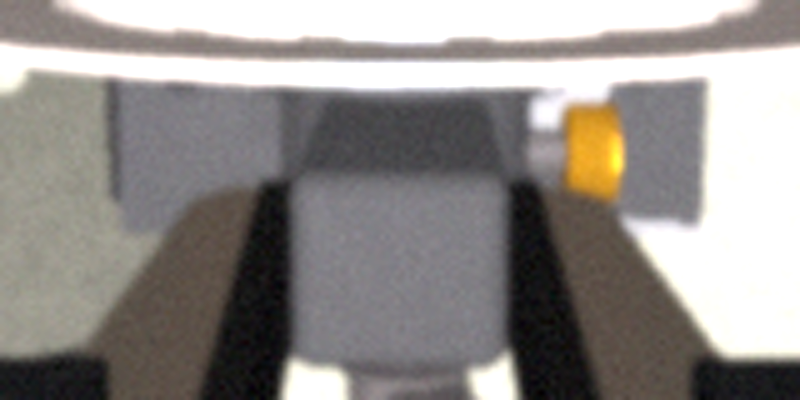

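View pics/s9.png

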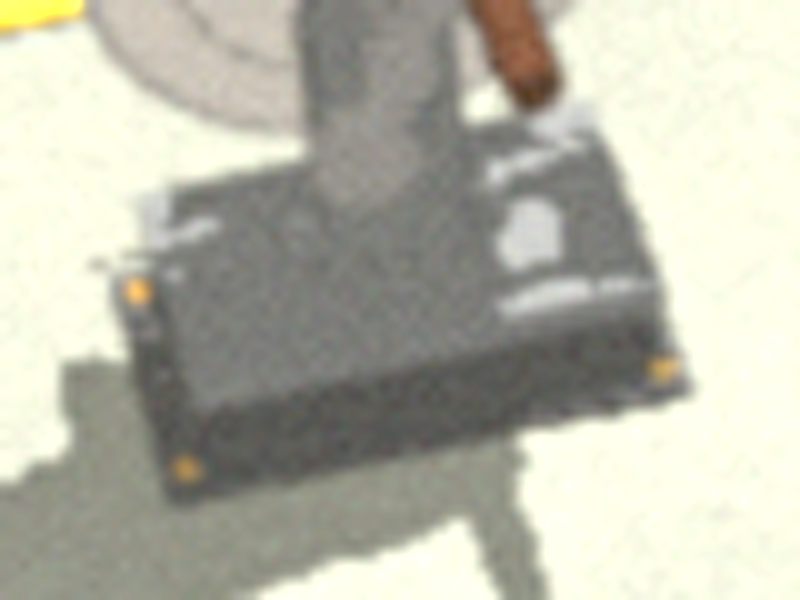

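Run:
```python
from h import *
import pickle
s,w,st=pickle.load(open("im9.pkl","rb"))
c,sn=np.cos(np.radians(5.65)),np.sin(np.radians(5.65));R=np.array([[c,sn],[-sn,c]])
k=10;Q=lambda x,y:((x+.5)/k-.5+245,(y+.5)/k-.5+180)
f1=onz(s,*Q(186,467),6)[:2];f2=onz(s,*Q(663,368),6)[:2];b1=onz(s,*Q(138,291),6)[:2]
sm=(f1+f2)/2+R.T@[0,40.1];print("seat via side",sm,np.linalg.norm(f2-f1))
for z in(34,37,40):
  fl=onz(s,*Q(200,408),z)[:2];fr=onz(s,*Q(660,332),z)[:2];m=(fl+fr)/2
  print(z,"side foot centre rel seat",(R@(m-sm)+[0,45]).round(1),"len",np.linalg.norm(fr-fl).round(1))
for z in(46,49):
  fl=onz(s,*Q(188,403),z)[:2];fr=onz(s,*Q(652,310),z)[:2];m=(fl+fr)/2
  print(z,"side alt(top edge) rel seat",(R@(m-sm)+[0,45]).round(1),"len",np.linalg.norm(fr-fl).round(1))
k=5;P=lambda x,y:((x+.5)/k-.5+240,(y+.5)/k-.5+190)
for z in(47,49):
  fl=onz(w,*P(122,230),z)[:2];fr=onz(w,*P(700,222),z)[:2];m=(fl+fr)/2
  print(z,"wrist foot centre rel seat",(R@(m-[478.9,79.9])+[0,45]).round(1),"len",np.linalg.norm(fr-fl).round(1))
# back corners of foot in side view: back-left top (140,190)?, back right (600,105)
for z in(44.6,):
  print("back corners side",[ (R@(onz(s,*Q(*q),z)[:2]-sm)).round(1) for q in((138,190),(598,100))])
# seat edges rel
print("seat front corners",[ (R@(onz(s,*Q(*q),6)[:2]-sm)).round(1) for q in((172,500),(690,393))])
```

```text
seat via side [481.39299076  77.97585212] 153.99920832760537
34 side foot centre rel seat [ 1.3 -1.1] len 144.4
37 side foot centre rel seat [ 0.8 -3.8] len 144.0
40 side foot centre rel seat [ 0.3 -6.5] len 143.5
46 side alt(top edge) rel seat [-2.2 -5.6] len 145.6
49 side alt(top edge) rel seat [-2.7 -8.3] len 145.2
47 wrist foot centre rel seat [1.5 1. ] len 150.3
49 wrist foot centre rel seat [1.5 1.7] len 149.5
back corners side [array([-47.2, -46.9]), array([250.5, -52.3])]
seat front corners [array([ -73.6, -246.2]), array([ 233.3, -258.2])]
```

arm_command(angular=[[0,0,0],[0,0,0],[0,0,0],[0,0,0],[0,0,0]], dp=[[0.003,-0.001,0],[0.006,-0.001,0],[0.008,-0.001,0],[0.01,-0.001,0],[0.01,-0.001,0]], jaw=[-1,-1,-1,-1,-1])

```text
t: 7.8
tool_pos: [475.3, 91.1, 183.9]
ee_rot: [[-0.006, 0.995, 0.099], [0.056, 0.1, -0.993], [-0.998, -0.001, -0.056]]
contact_force: [-0.6, -0.6, -8.7]
grip_width: 27.4
```

arm_command(angular=[[0,0,0],[0,0,0],[0,0,0],[0,0,0]], dp=[[0.002,0,0],[0.004,0,0],[0.006,0,0],[0.006,0,0]], jaw=[-1,-1,-1,-1])

```text
t: 8.2
tool_pos: [475.2, 91.4, 177.9]
ee_rot: [[-0.006, 0.995, 0.099], [0.055, 0.1, -0.993], [-0.998, -0.001, -0.056]]
contact_force: [-0.5, 0.2, -10.2]
grip_width: 27.3
```

Run:
```python
from h import *
s=env.get_image("side")
st=env.get_state();print(np.round(st["tool_pos"],1),np.round(st["contact_force"],2),np.round(st["ft_torque"],2))
c=s["color"][180:240,245:325,::-1];cv2.imwrite("pics/s10.png",cv2.convertScaleAbs(cv2.resize(c,None,fx=10,fy=10,interpolation=cv2.INTER_CUBIC),alpha=1.8))
```

```text
[475.4  91.5 178.1] [-0.27 -0.44 -8.34] [-0.25 -0.19 -0.  ]
```

View pics/s10.png

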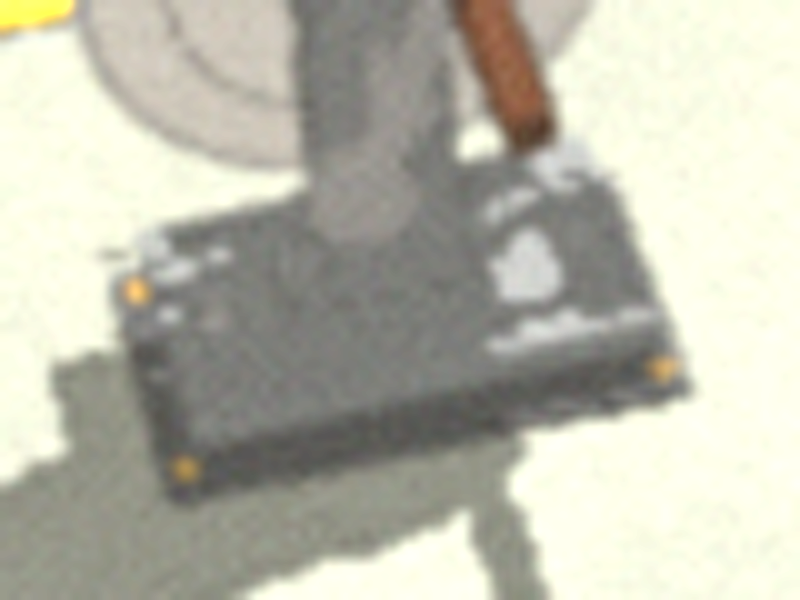

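arm_command(angular=[[0,0,0],[0,0,0],[0,0,0],[0,0,0]], dp=[[0.002,0,0],[0.004,0,0],[0.006,0,0],[0.006,0,0]], jaw=[-1,-1,-1,-1])

```text
t: 8.65
tool_pos: [475.2, 91.7, 171.9]
ee_rot: [[-0.006, 0.995, 0.099], [0.055, 0.1, -0.993], [-0.998, -0.001, -0.056]]
contact_force: [-0.5, -0.2, -9.1]
grip_width: 27.4
```

arm_command(angular=[[0,0,0],[0,0,0],[0,0,0],[0,0,0]], dp=[[0.001,0,0],[0.003,0,0],[0.005,0,0],[0.005,0,0]], jaw=[-1,-1,-1,-1])

```text
t: 9.05
tool_pos: [476.2, 92.0, 167.8]
ee_rot: [[-0.004, 0.995, 0.099], [0.055, 0.099, -0.994], [-0.998, 0.001, -0.056]]
contact_force: [0.2, -0.2, -4.8]
grip_width: 27.4
```

Edge contact came where expected, at the reel-side edge with about 3° of tilt. Next I bring the lug back towards −y while easing down, so the foot lies flat.

arm_command(angular=[[0,0,0],[0,0,0],[0,0,0],[0,0,0],[0,0,0],[0,0,0]], dp=[[0.0003,0,0.0015],[0.0006,0,0.003],[0.001,0,0.005],[0.0015,0,0.007],[0.002,0,0.0085],[0.002,0,0.0085]], jaw=[-1,-1,-1,-1,-1,-1])

```text
t: 9.65
tool_pos: [477.9, 83.7, 165.8]
ee_rot: [[-0.002, 0.995, 0.099], [0.056, 0.099, -0.994], [-0.998, 0.003, -0.056]]
contact_force: [3.8, -0.4, 5.0]
grip_width: 27.2
```

Run:
```python
from h import *
s=env.get_image("side")
st=env.get_state();print(np.round(st["tool_pos"],1),np.round(st["contact_force"],2),np.round(st["ft_torque"],2))
c=s["color"][180:240,245:325,::-1];cv2.imwrite("pics/s11.png",cv2.convertScaleAbs(cv2.resize(c,None,fx=10,fy=10,interpolation=cv2.INTER_CUBIC),alpha=1.8))
```

```text
[477.9  83.9 165.8] [ 4.73 -1.82  5.8 ] [-0.07 -0.74 -0.04]
```

View pics/s11.png

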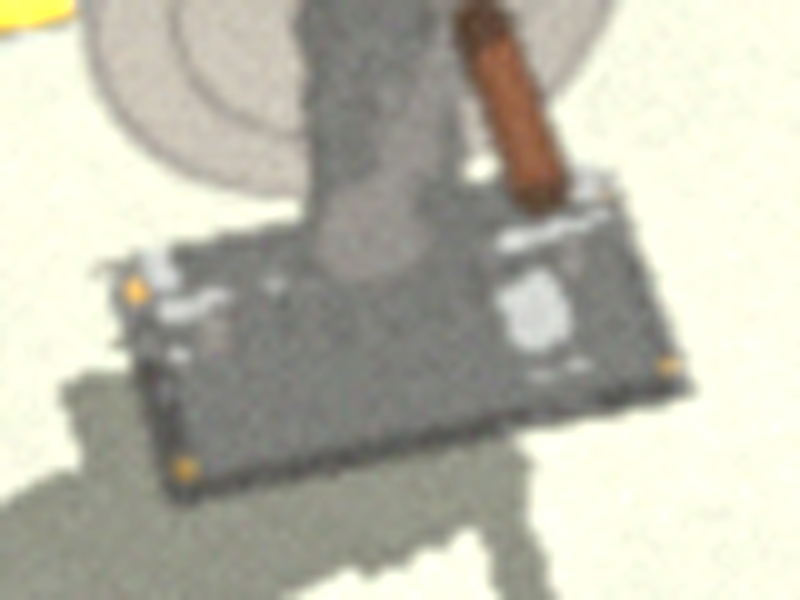

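arm_command(angular=[[0,0,0],[0,0,0],[0,0,0],[0,0,0],[0,0,0]], dp=[[0,0.001,0.001],[0,0.002,0.002],[0.0005,0.002,0.0035],[0.0005,0.002,0.0035],[0.0005,0.002,0.0035]], jaw=[-1,-1,-1,-1,-1])

```text
t: 10.2
tool_pos: [479.6, 82.1, 164.9]
ee_rot: [[-0.003, 0.995, 0.1], [0.058, 0.1, -0.993], [-0.998, 0.002, -0.058]]
contact_force: [2.9, 2.6, 6.8]
grip_width: 27.3
```

Run:
```python
from h import *
s=env.get_image("side");w=env.get_image("wrist")
st=env.get_state();print(np.round(st["tool_pos"],1),np.round(st["contact_force"],2),np.round(st["ft_torque"],2))
c=s["color"][180:240,245:325,::-1];cv2.imwrite("pics/s12.png",cv2.convertScaleAbs(cv2.resize(c,None,fx=10,fy=10,interpolation=cv2.INTER_CUBIC),alpha=1.8))
crop(w,240,190,400,270,5,"pics/w12.png")
```

```text
[479.6  82.  164.9] [3.21 2.24 7.41] [ 0.72 -0.6  -0.12]
```

View pics/s12.png

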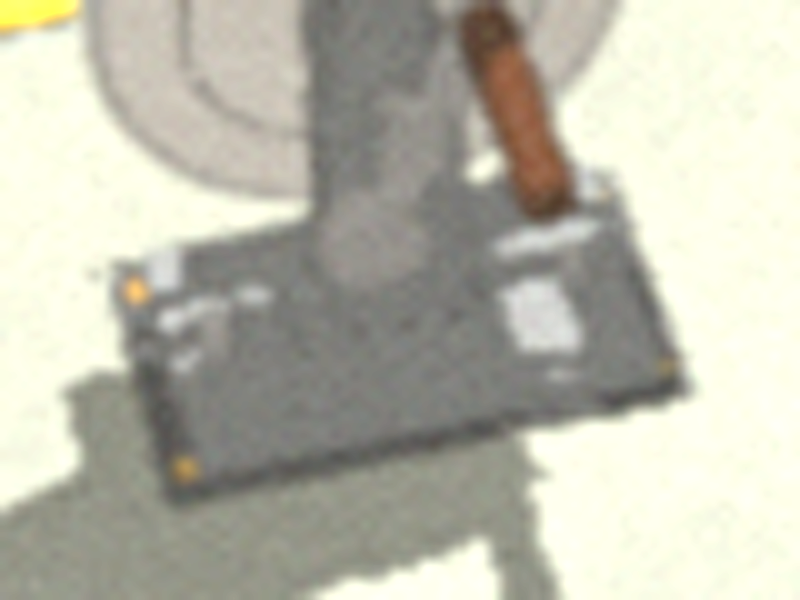

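View pics/w12.png

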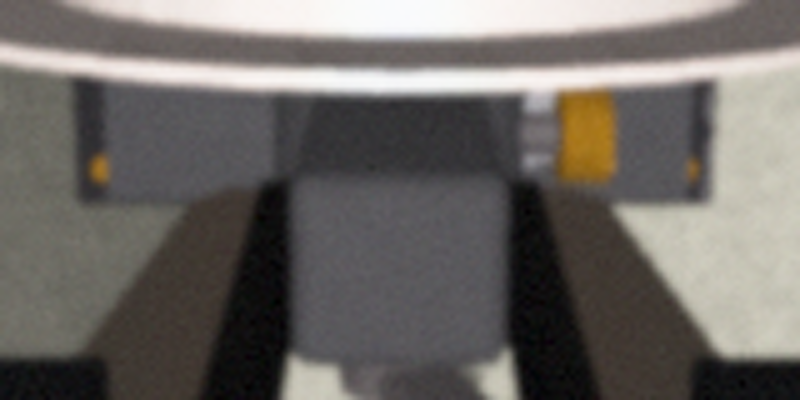

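The foot looks seated: TCP z is 164.9 against an expected 164.5, and it carries about 16 N down. Releasing.

arm_command(angular=[[0,0,0],[0,0,0],[0,0,0],[0,0,0],[0,0,0],[0,0,0],[0,0,0]], dp=[[0,0,0],[0,0,0],[0,0,0],[0,0,0],[0,0,0],[0,0,0],[0,0,0]], jaw=[-0.2,0,0.4,0.6,0.6,0.6,0.6])

```text
t: 11.0
tool_pos: [478.5, 80.4, 164.1]
ee_rot: [[-0.006, 0.995, 0.099], [0.055, 0.099, -0.993], [-0.998, -0.0, -0.056]]
contact_force: [0.4, -0.7, 0.7]
grip_width: 72.9
```

Run:
```python
from h import *
plan([479.6,82,320],5.65)
```

```text
t 11.0 pos [478.5  80.4 164.1] f [ 0.38 -0.69  0.73] w 72.9
dp [-0.1556, 0.0012, -0.0101] ang [0.06, -3.2, 0.01]
```

arm_command(angular=[[0,0,0],[0,0,0],[0,-1,0],[0,-2,0],[0,-3.2,0],[0,-3.2,0],[0,-3.2,0],[0,-3.2,0]], dp=[[-0.015,0,-0.001],[-0.035,0,-0.002],[-0.06,0,-0.004],[-0.09,0.005,0.01],[-0.12,0.015,0.03],[-0.135,0.025,0.06],[-0.135,0.025,0.095],[-0.135,0.025,0.095]], jaw=[1,1,1,1,1,1,1,1])

```text
t: 11.8
tool_pos: [514.2, -24.3, 293.4]
ee_rot: [[-0.0, 0.996, 0.092], [-0.002, 0.092, -0.996], [-1.0, -0.0, 0.002]]
contact_force: [-0.2, 0.5, -1.4]
grip_width: 91.7
```

Run:
```python
from h import *
import pickle
w=env.get_image("wrist");s=env.get_image("side");w=env.get_image("wrist");
pickle.dump((s,w,env.get_state()),open("im13.pkl","wb"))
plan([513.8,-23.2,300],5.65)
c=s["color"][150:240,235:345,::-1];cv2.imwrite("pics/s13.png",cv2.convertScaleAbs(cv2.resize(c,None,fx=6.5,fy=6.5,interpolation=cv2.INTER_CUBIC),alpha=1.5))
cv2.imwrite("pics/w13.png",w["color"][:,:,::-1])
```

```text
t 11.95 pos [513.4 -18.2 293.4] f [-0.29  0.59  0.49] w 92.0
dp [-0.0066, -0.0001, 0.005] ang [0.09, -0.04, 0.03]
```

View pics/s13.png

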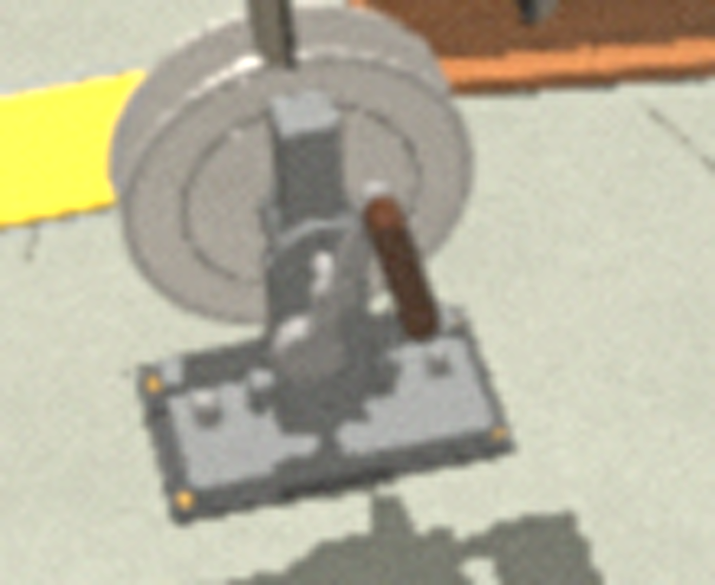

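View pics/w13.png

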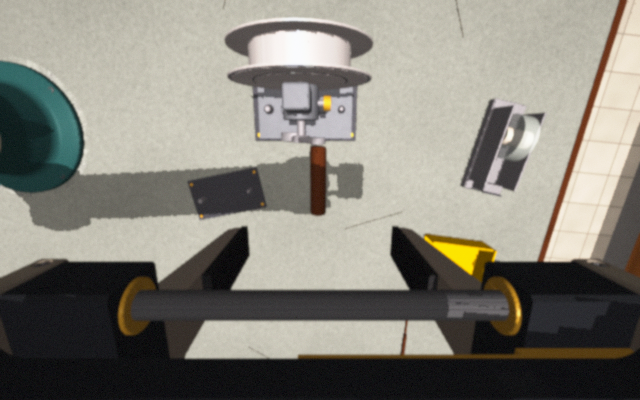

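Seated: both studs stand up through the foot, at side crop (205,405) and (440,362), and the seat border is even all round. In the wrist view the handle runs from (318,146) to (317,214).

Run:
```python
from h import *
import pickle
s,w,st=pickle.load(open("im13.pkl","rb"))
c,sn=np.cos(np.radians(5.65)),np.sin(np.radians(5.65));R=np.array([[c,sn],[-sn,c]])
hsv=cv2.cvtColor(w["color"],cv2.COLOR_RGB2HSV);m=((hsv[...,1]>110)&((hsv[...,0]<14)|(hsv[...,0]>172))).astype(np.uint8);m[:,:280]=0;m[:,350:]=0;m[230:]=0;m[:135]=0
ys,xs=np.nonzero(m);print(len(xs),xs.min(),xs.max(),ys.min(),ys.max(),xs.mean(),ys.mean())
p=onz(w,xs.mean(),ys.mean(),178.6);print("handle mid",p,(R@(p[:2]-[478.9,79.9])).round(1))
for z in(176,182):print(z,(R@(onz(w,xs.mean(),ys.mean(),z)[:2]-[478.9,79.9])).round(1))
k=6.5;Q=lambda x,y:((x+.5)/k-.5+235,(y+.5)/k-.5+150)
a,b=tri([ray(w,xs.mean(),ys.mean()),ray(s,*Q(401,266))]);print("tri",a,b,(R@(a[:2]-[478.9,79.9])).round(1))
# studs as seen (tip z30)
print("tilt check studs", [ (R@(onz(w,*q,30)[:2]-[478.9,79.9])).round(1) for q in((268,109),(341,109))])
# lug top z=201
print("lug", [ (R@(onz(w,*q,201)[:2]-[478.9,79.9])).round(1) for q in((282,82),(314,108))])
print(onz(w,268,109,30))
```

```text
923 311 325 147 214 317.50704225352115 179.67822318526544
handle mid [509.44791701  -4.98594957 178.6       ] [ 22.  -87.5]
176 [ 22.  -87.9]
182 [ 22.1 -86.9]
tri [510.88071564  -5.29968231 177.63773825] [np.float64(1.4301533105583202), np.float64(1.430153310558254)] [ 23.4 -87.9]
tilt check studs [array([-56.4,  -1. ]), array([58.1, -1. ])]
lug [array([-12.,  12.]), array([ 18.9, -11.9])]
[422.91480955  73.37399868  30.        ]
```

arm_command(angular=[[0,0,0],[0,0,0],[0,0,0],[0,0,0],[0,0,0],[0,0,0],[0,0,0],[0,0,0]], dp=[[0.02,-0.002,0.005],[0.05,-0.002,0.005],[0.08,-0.002,0.005],[0.105,-0.002,0.005],[0.12,-0.002,0.005],[0.13,-0.002,0.005],[0.1325,-0.002,0.005],[0.1325,-0.002,0.005]], jaw=[1,1,1,1,1,1,1,1])

```text
t: 12.75
tool_pos: [512.3, -23.4, 161.3]
ee_rot: [[0.0, 0.995, 0.101], [0.0, 0.101, -0.995], [-1.0, 0.0, -0.0]]
contact_force: [-0.5, -0.3, -0.2]
grip_width: 92.0
```

Run:
```python
from h import *
F=[]
for i in range(8):
    w=env.get_image("wrist");st=env.get_state();F.append(st["contact_force"])
print(np.mean(F,0).round(2),np.std(F,0).round(2))
plan([511.7,-23.4,160.7],5.65)
cv2.imwrite("pics/w14.png",w["color"][:,:,::-1])
s=env.get_image("side");crop(s,235,130,355,230,6,"pics/s14.png")
```

```text
[ 0.07 -0.06  0.06] [0.29 0.53 0.75]
t 13.15 pos [512.4 -24.2 161.5] f [0.51 0.83 1.15] w 92.0
dp [0.0008, -0.0006, -0.0008] ang [0.05, 0.02, -0.04]
```

View pics/w14.png

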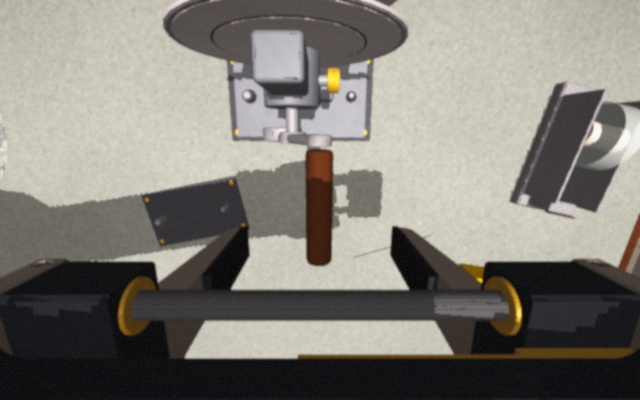

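View pics/s14.png

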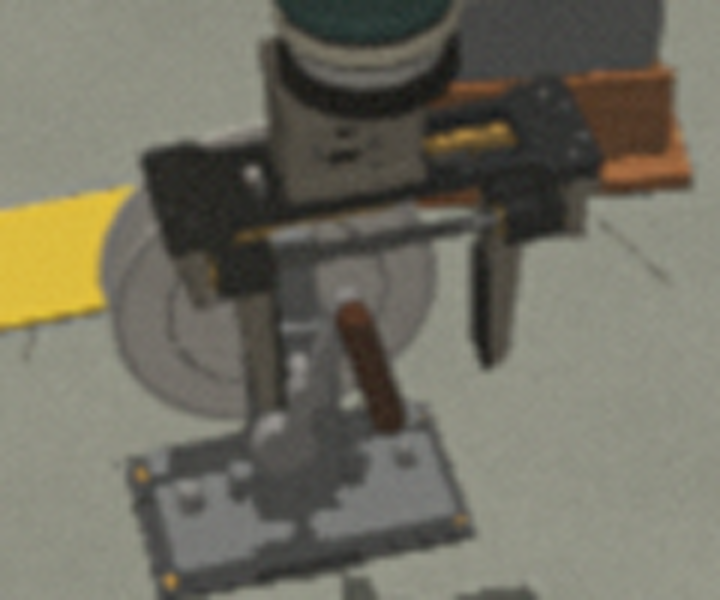

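The free-air force is about zero (noise ~0.5 N) and the handle is centred between the fingers. Closing.

arm_command(angular=[[0,0,0],[0,0,0],[0,0,0],[0,0,0],[0,0,0],[0,0,0],[0,0,0],[0,0,0]], dp=[[0.0005,0,-0.0005],[0.0005,0,-0.0005],[0.0005,0,-0.0005],[0.0005,0,-0.0005],[0.0005,0,-0.0005],[0.0005,0,-0.0005],[0.0005,0,-0.0005],[0.0005,0,-0.0005]], jaw=[-1,-1,-1,-1,-1,-1,-1,-1])

```text
t: 14.0
tool_pos: [512.2, -23.6, 160.6]
ee_rot: [[0.0, 0.995, 0.099], [-0.0, 0.099, -0.995], [-1.0, 0.0, 0.0]]
contact_force: [0.7, 1.1, 0.5]
grip_width: 30.1
```

arm_command(angular=[[0,0,0],[0,0,0]], dp=[[0,0,0],[0,0,0]], jaw=[-1,-1])

```text
t: 14.2
tool_pos: [512.1, -23.6, 160.6]
ee_rot: [[-0.0, 0.995, 0.1], [-0.0, 0.1, -0.995], [-1.0, -0.0, 0.0]]
contact_force: [0.3, -0.3, -0.0]
grip_width: 14.0
```

Run:
```python
from h import *
F=[]
for i in range(4):
    s=env.get_image("side");st=env.get_state();F.append(st["contact_force"])
print(np.mean(F,0).round(2),np.round(st["tool_pos"],1),st["grip_width"],np.round(st["ft_torque"],2))
print(np.round(st["ee_rot"],3).tolist())
crop(s,235,130,355,230,6,"pics/s15.png")
```

```text
[-0.15 -0.55  0.1 ] [512.1 -23.6 160.6] 0.6867762310029428 [-0.04 -0.13  0.04]
[[-0.0, 0.995, 0.1], [-0.0, 0.1, -0.995], [-1.0, -0.0, 0.0]]
```

View pics/s15.png

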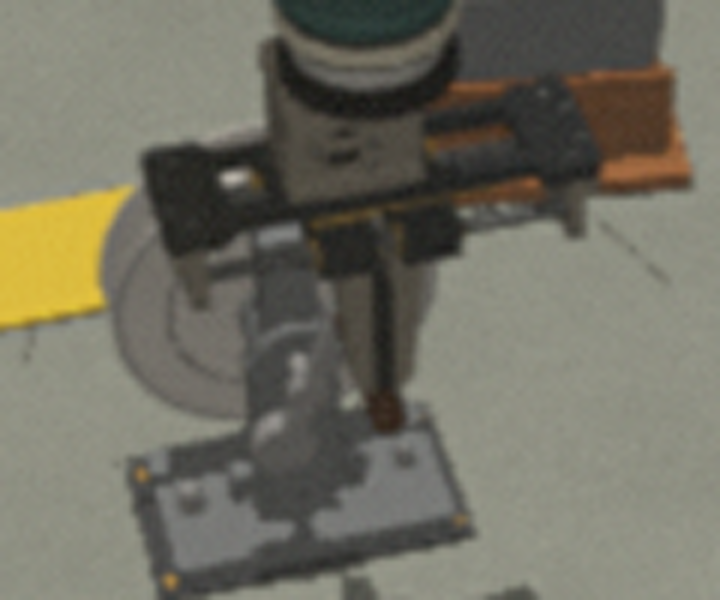

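The opening is 0.7 mm, so the fingers missed the 18 mm handle. Looking again.

Run:
```python
from h import *
w=env.get_image("wrist");cv2.imwrite("pics/w16.png",w["color"][:,:,::-1])
t=env.get_image("top");crop(t,260,140,380,240,6,"pics/t16.png")
st=env.get_state();p=np.array(st["tool_pos"])
print([proj(w,p+[0,0,z]) for z in(0,18.7)])
```

```text
[array([319.98706275, 225.08538063]), array([320.05929592, 234.01269706])]
```

View pics/w16.png

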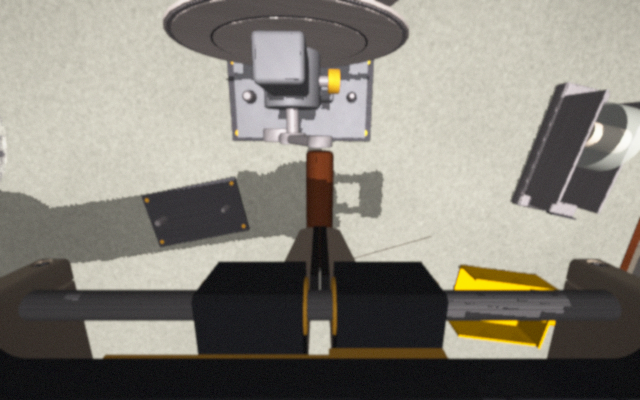

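View pics/t16.png

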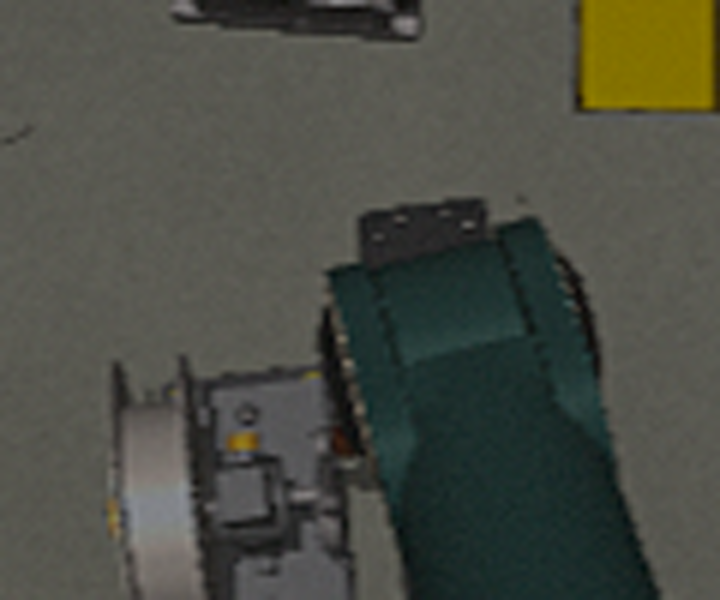

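Run:
```python
from h import *
w=env.get_image("wrist")
c,sn=np.cos(np.radians(5.65)),np.sin(np.radians(5.65));R=np.array([[c,sn],[-sn,c]])
for q in((319,151),(318.5,264)):
  print([(z,(R@(onz(w,*q,z)[:2]-[478.9,79.9])).round(1).tolist()) for z in(100,120,140,160,180)])
s,w0,st=__import__("pickle").load(open("im13.pkl","rb"))
for q in((318,146.5),(317,214.5)):
  print([(z,(R@(onz(w0,*q,z)[:2]-[478.9,79.9])).round(1).tolist()) for z in(100,120,140,160,180)])
print(proj(s,[510.9,-5.3,177.6]), proj(s,[510.9,-5.3,140]))
```

```text
[(100, [22.1, -55.8]), (120, [22.1, -54.3]), (140, [22.1, -52.9]), (160, [22.1, -51.5]), (180, [22.1, -50.0])]
[(100, [21.7, -168.8]), (120, [21.7, -158.7]), (140, [21.8, -148.6]), (160, [21.8, -138.5]), (180, [21.8, -128.4])]
[(100, [22.3, -54.9]), (120, [22.4, -53.8]), (140, [22.5, -52.7]), (160, [22.6, -51.6]), (180, [22.7, -50.5])]
[(100, [20.6, -152.5]), (120, [20.8, -146.4]), (140, [21.0, -140.3]), (160, [21.2, -134.3]), (180, [21.4, -128.2])]
[295.76769335 190.54810584] [296.15955052 199.9567888 ]
```

Run:
```python
from h import *
w=env.get_image("wrist");s=env.get_image("side")
c=w["color"][200:300,260:380,::-1];cv2.imwrite("pics/w17.png",cv2.convertScaleAbs(cv2.resize(c,None,fx=6,fy=6,interpolation=cv2.INTER_CUBIC),alpha=1.8))
c=s["color"][165:210,270:330,::-1];cv2.imwrite("pics/s17.png",cv2.convertScaleAbs(cv2.resize(c,None,fx=12,fy=12,interpolation=cv2.INTER_CUBIC),alpha=1.8))
st=env.get_state();print(st["grip_width"],st["contact_force"],st["t"])
```

```text
0.5077143320341658 [-0.52665356 -0.46627759 -0.3438864 ] 14.65
```

View pics/w17.png

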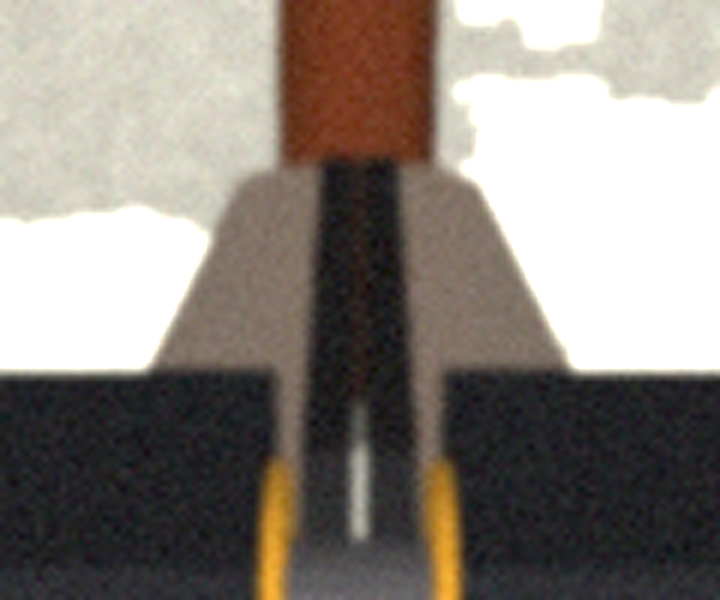

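View pics/s17.png

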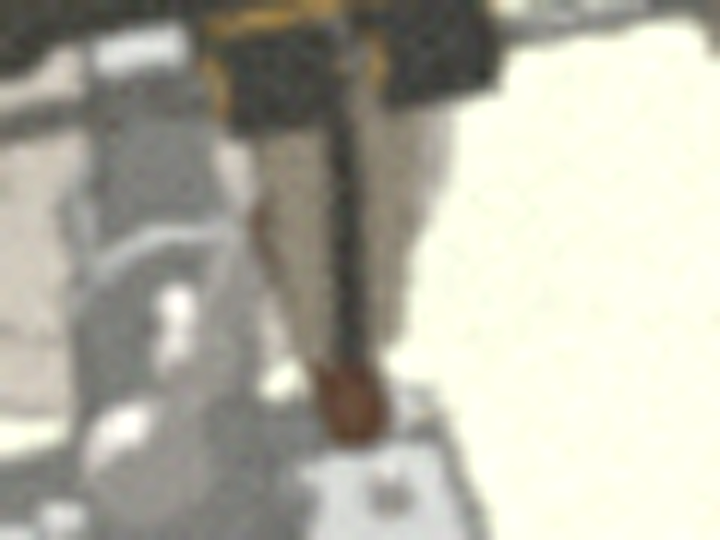

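Run:
```python
from h import *
s=env.get_image("side");st=env.get_state();p=np.array(st["tool_pos"]);print(p)
c,sn=np.cos(np.radians(5.65)),np.sin(np.radians(5.65));R=np.array([[c,sn],[-sn,c]])
T=lambda x,y,z:np.r_[np.array([478.9,79.9])+R.T@[x,y],z]
f=lambda P:((proj(s,P)-[270,165]+.5)*12).round(0)
print("tip",f(p),"pinch",f(p+[0,0,18.7]),"tip front",f(p+[1,-10,0]))
for z in(140,150,160,180):print(z,"handle end",f(T(22,-127,z)),"y-116",f(T(22,-116,z)),"inner",f(T(22,-49,z)))
print("foot corners top",f(T(75,-45,18)),"stud small",f(T(58,0,30)))
```

```text
[512.12951533 -23.55491754 160.6063611 ]
tip [334. 418.] pinch [332. 361.] tip front [345. 447.]
140 handle end [356. 541.] y-116 [344. 508.] inner [274. 318.]
150 handle end [354. 511.] y-116 [343. 479.] inner [273. 288.]
160 handle end [353. 482.] y-116 [341. 449.] inner [271. 258.]
180 handle end [351. 421.] y-116 [339. 388.] inner [268. 197.]
foot corners top [483. 601.] stud small [375. 464.]
```

Run:
```python
from h import *
s=env.get_image("side")
p=np.array([512.4,-24.2,161.5]);y=np.array([.995,.1,0])
f=lambda P:((proj(s,P)-[235,130]+.5)*6).round(0)
for d in(46,55,-46,-55,0):print(d,f(p+d*y),f(p+d*y+[1,-10,0]),f(p+d*y-[1,-10,0]))
```

```text
46 [473. 399.] [479. 414.] [467. 385.]
55 [491. 395.] [497. 410.] [485. 381.]
-46 [282. 438.] [287. 453.] [277. 423.]
-55 [263. 442.] [268. 457.] [258. 427.]
0 [378. 418.] [383. 433.] [373. 404.]
```

Run:
```python
import cv2
a=cv2.imread("pics/s14.png");a=a[200:500,200:560];cv2.imwrite("pics/s14b.png",cv2.convertScaleAbs(cv2.resize(a,None,fx=2,fy=2),alpha=1.8))
```

```text
(no output)
```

View pics/s14b.png

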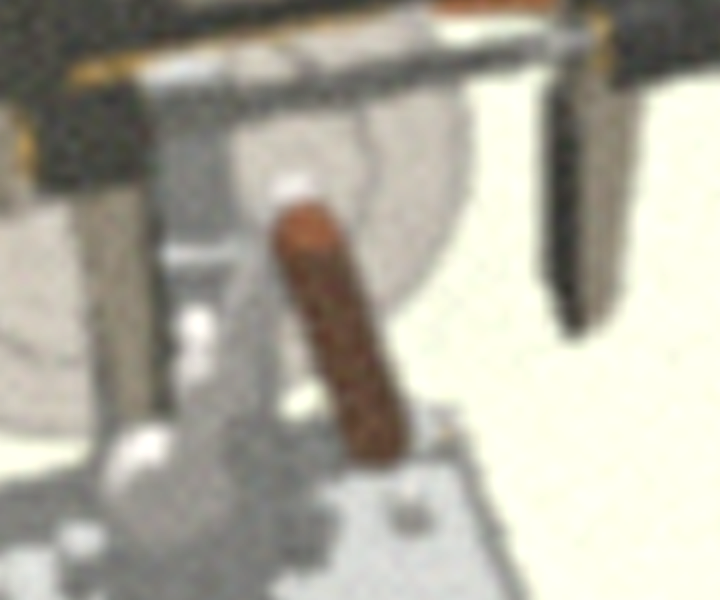

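Both the side view (fingertips about 30 mm higher than the reported TCP predicts) and the wrist view (handle visible through the slit under the pads) agree. The real fingertips sit roughly 30 mm behind the reported TCP, so the jaws shut just above the handle. I'll open, go about 33 mm lower and 6 mm further out, and check before closing.

arm_command(angular=[[0,0,0],[0,0,0],[0,0,0],[0,0,0],[0,0,0],[0,0,0]], dp=[[-0.004,0,0.002],[-0.004,0,0.004],[-0.004,0,0.006],[-0.004,0,0.006],[-0.004,0,0.006],[-0.004,0,0.006]], jaw=[0.5,0.5,0.5,0.5,0.5,0.5])

```text
t: 15.35
tool_pos: [512.7, -29.5, 164.5]
ee_rot: [[-0.0, 0.995, 0.1], [0.0, 0.1, -0.995], [-1.0, -0.0, -0.0]]
contact_force: [-0.6, 0.3, 1.1]
grip_width: 46.3
```

arm_command(angular=[[0,0,0],[0,0,0],[0,0,0],[0,0,0],[0,0,0]], dp=[[0.005,0,0],[0.015,0,0],[0.025,0,0],[0.036,0,0],[0.036,0,0]], jaw=[0.5,0.5,0.5,0.5,0.5])

```text
t: 15.85
tool_pos: [511.2, -29.5, 126.5]
ee_rot: [[-0.004, 0.995, 0.1], [0.001, 0.1, -0.995], [-1.0, -0.004, -0.001]]
contact_force: [-0.2, 0.2, -0.1]
grip_width: 68.8
```

Run:
```python
from h import *
s=env.get_image("side");w=env.get_image("wrist");st=env.get_state();print(np.round(st["tool_pos"],1),np.round(st["contact_force"],1),st["grip_width"])
c=s["color"][160:210,265:335,::-1];cv2.imwrite("pics/s18.png",cv2.convertScaleAbs(cv2.resize(c,None,fx=10,fy=10,interpolation=cv2.INTER_CUBIC),alpha=1.7))
cv2.imwrite("pics/w18.png",w["color"][:,:,::-1])
```

```text
[512.5 -29.4 128.1] [ 0.3 -0.8  0.5] 69.17087040495556
```

View pics/s18.png

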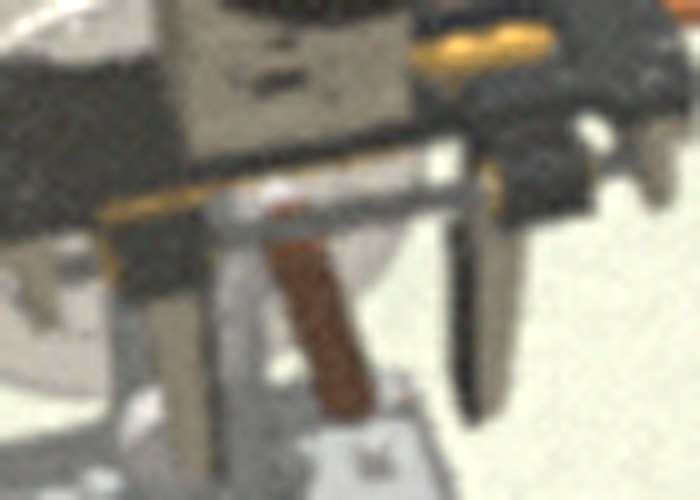

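View pics/w18.png

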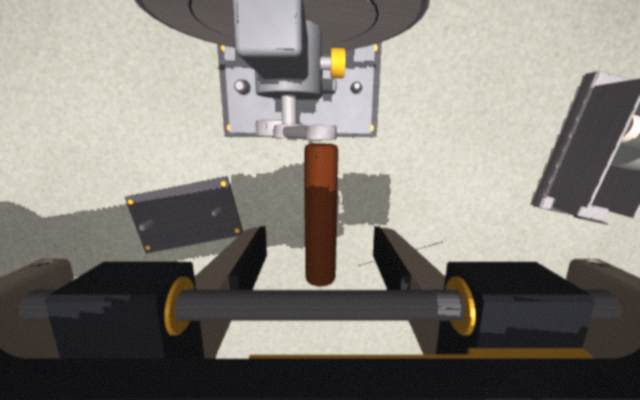

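The tips now straddle the handle about 25–30 mm below its axis. Raising 6 mm and closing.

arm_command(angular=[[0,0,0],[0,0,0],[0,0,0],[0,0,0],[0,0,0],[0,0,0],[0,0,0],[0,0,0]], dp=[[-0.006,0,0],[-0.006,0,0],[-0.006,0,0],[-0.006,0,0],[-0.006,0,0],[-0.006,0,0],[-0.006,0,0],[-0.006,0,0]], jaw=[0,-0.3,-1,-1,-1,-1,-1,-1])

```text
t: 16.75
tool_pos: [512.7, -29.6, 134.6]
ee_rot: [[-0.0, 0.995, 0.099], [-0.0, 0.099, -0.995], [-1.0, -0.0, 0.0]]
contact_force: [0.4, -1.0, 0.9]
grip_width: 17.1
```

Run:
```python
from h import *
F=[]
for i in range(4):
    s=env.get_image("side");st=env.get_state();F.append(st["contact_force"])
print(np.mean(F,0).round(2),np.round(st["tool_pos"],1),st["grip_width"],np.round(st["ft_torque"],2))
c=s["color"][160:210,265:335,::-1];cv2.imwrite("pics/s19.png",cv2.convertScaleAbs(cv2.resize(c,None,fx=10,fy=10,interpolation=cv2.INTER_CUBIC),alpha=1.7))
```

```text
[-0.5   0.25  0.01] [512.7 -29.5 134.6] 17.410787109354352 [-0.01 -0.05  0.02]
```

View pics/s19.png

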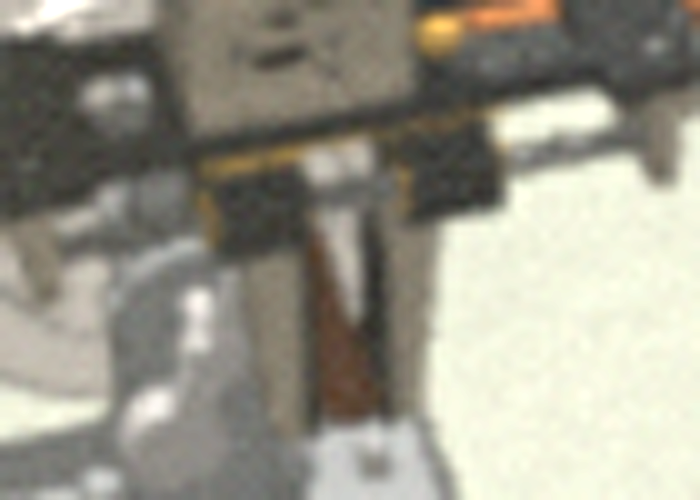

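Gripped: opening 17.4 mm, force near zero, so the handle is at θ0≈23°. Now I'll work out circle moves (58 mm radius) in tool axes.

Run:
```python
import numpy as np
for k in range(12):
    a=23.25+30*k
    th=np.radians(a+30*np.arange(1,9)/8);t0=np.radians(a)
    print(k,round(a+30,1),[[round(-.058*(np.cos(t)-np.cos(t0)),4),round(.058*(np.sin(t)-np.sin(t0)),4),0] for t in th])
```

```text
0 53.2 [[np.float64(0.0016), np.float64(0.0034), 0], [np.float64(0.0034), np.float64(0.0068), 0], [np.float64(0.0055), np.float64(0.01), 0], [np.float64(0.0077), np.float64(0.013), 0], [np.float64(0.0102), np.float64(0.0159), 0], [np.float64(0.0128), np.float64(0.0187), 0], [np.float64(0.0156), np.float64(0.0212), 0], [np.float64(0.0186), np.float64(0.0236), 0]]
1 83.2 [[np.float64(0.0031), np.float64(0.0022), 0], [np.float64(0.0064), np.float64(0.0041), 0], [np.float64(0.0097), np.float64(0.0059), 0], [np.float64(0.0132), np.float64(0.0074), 0], [np.float64(0.0168), np.float64(0.0087), 0], [np.float64(0.0204), np.float64(0.0097), 0], [np.float64(0.0241), np.float64(0.0106), 0], [np.float64(0.0279), np.float64(0.0111), 0]]
2 113.2 [[np.float64(0.0038), np.float64(0.0003), 0], [np.float64(0.0076), np.float64(0.0004), 0], [np.float64(0.0114), np.float64(0.0002), 0], [np.float64(0.0151), np.float64(-0.0002), 0], [np.float64(0.0189), np.float64(-0.0009), 0], [np.float64(0.0226), np.float64(-0.0018), 0], [np.float64(0.0262), np.float64(-0.0029), 0], [np.float64(0.0297), np.float64(-0.0043
[... 2711 characters left out ...]
, 0], [np.float64(-0.0041), np.float64(0.0064), 0], [np.float64(-0.0059), np.float64(0.0097), 0], [np.float64(-0.0074), np.float64(0.0132), 0], [np.float64(-0.0087), np.float64(0.0168), 0], [np.float64(-0.0097), np.float64(0.0204), 0], [np.float64(-0.0106), np.float64(0.0241), 0], [np.float64(-0.0111), np.float64(0.0279), 0]]
11 383.2 [[np.float64(-0.0003), np.float64(0.0038), 0], [np.float64(-0.0004), np.float64(0.0076), 0], [np.float64(-0.0002), np.float64(0.0114), 0], [np.float64(0.0002), np.float64(0.0151), 0], [np.float64(0.0009), np.float64(0.0189), 0], [np.float64(0.0018), np.float64(0.0226), 0], [np.float64(0.0029), np.float64(0.0262), 0], [np.float64(0.0043), np.float64(0.0297), 0]]
```

arm_command(angular=[[0,0,0],[0,0,0],[0,0,0],[0,0,0],[0,0,0],[0,0,0],[0,0,0],[0,0,0]], dp=[[0.0016,0.0034,0],[0.0034,0.0068,0],[0.0055,0.01,0],[0.0077,0.013,0],[0.0102,0.0159,0],[0.0128,0.0187,0],[0.0156,0.0212,0],[0.0186,0.0236,0]], jaw=[-1,-1,-1,-1,-1,-1,-1,-1])

```text
t: 17.75
tool_pos: [537.0, -27.1, 116.0]
ee_rot: [[0.001, 0.995, 0.099], [0.0, 0.099, -0.995], [-1.0, 0.001, -0.0]]
contact_force: [0.7, -0.5, 3.1]
grip_width: 17.1
```

Run:
```python
from h import *
st=env.get_state();print(np.round(st["tool_pos"],1),np.round(st["contact_force"],2),st["grip_width"],np.round(st["ft_torque"],2),np.round(st["joint_velocities"],1))
```

```text
[537.  -27.1 116. ] [ 0.71 -0.55  3.13] 17.11871435495015 [-0.11 -0.19 -0.04] [-2.4  4.5  1.7 -1.8  2.7 -2.1 -2. ]
```

arm_command(angular=[[0,0,0],[0,0,0],[0,0,0],[0,0,0],[0,0,0],[0,0,0],[0,0,0],[0,0,0]], dp=[[0.0031,0.0022,0],[0.0064,0.0041,0],[0.0097,0.0059,0],[0.0132,0.0074,0],[0.0168,0.0087,0],[0.0204,0.0097,0],[0.0241,0.0106,0],[0.0279,0.0111,0]], jaw=[-1,-1,-1,-1,-1,-1,-1,-1])

```text
t: 18.55
tool_pos: [547.4, -26.4, 87.7]
ee_rot: [[0.0, 0.995, 0.099], [-0.0, 0.099, -0.995], [-1.0, 0.0, 0.0]]
contact_force: [3.9, -0.1, 1.7]
grip_width: 16.8
```

arm_command(angular=[[0,0,0],[0,0,0],[0,0,0],[0,0,0],[0,0,0],[0,0,0],[0,0,0],[0,0,0]], dp=[[0.0038,0.0003,0],[0.0076,0.0004,0],[0.0114,0.0002,0],[0.0151,-0.0002,0],[0.0189,-0.0009,0],[0.0226,-0.0018,0],[0.0262,-0.0029,0],[0.0297,-0.0043,0]], jaw=[-1,-1,-1,-1,-1,-1,-1,-1])

```text
t: 19.35
tool_pos: [542.4, -26.6, 57.9]
ee_rot: [[-0.001, 0.995, 0.099], [-0.0, 0.099, -0.995], [-1.0, -0.001, 0.0]]
contact_force: [2.5, -1.3, -0.3]
grip_width: 16.4
```

arm_command(angular=[[0,0,0],[0,0,0],[0,0,0],[0,0,0],[0,0,0],[0,0,0],[0,0,0],[0,0,0]], dp=[[0.0034,-0.0016,0],[0.0068,-0.0034,0],[0.01,-0.0055,0],[0.013,-0.0077,0],[0.0159,-0.0102,0],[0.0187,-0.0128,0],[0.0212,-0.0156,0],[0.0236,-0.0186,0]], jaw=[-1,-1,-1,-1,-1,-1,-1,-1])

```text
t: 20.15
tool_pos: [524.1, -28.4, 34.6]
ee_rot: [[-0.0, 0.995, 0.1], [-0.0, 0.1, -0.995], [-1.0, -0.0, -0.0]]
contact_force: [0.5, -1.7, -1.4]
grip_width: 17.1
```

Run:
```python
from h import *
s=env.get_image("side");crop(s,235,140,355,240,6,"pics/s20.png")
w=env.get_image("wrist");cv2.imwrite("pics/w20.png",w["color"][:,:,::-1])
```

```text
(no output)
```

View pics/s20.png

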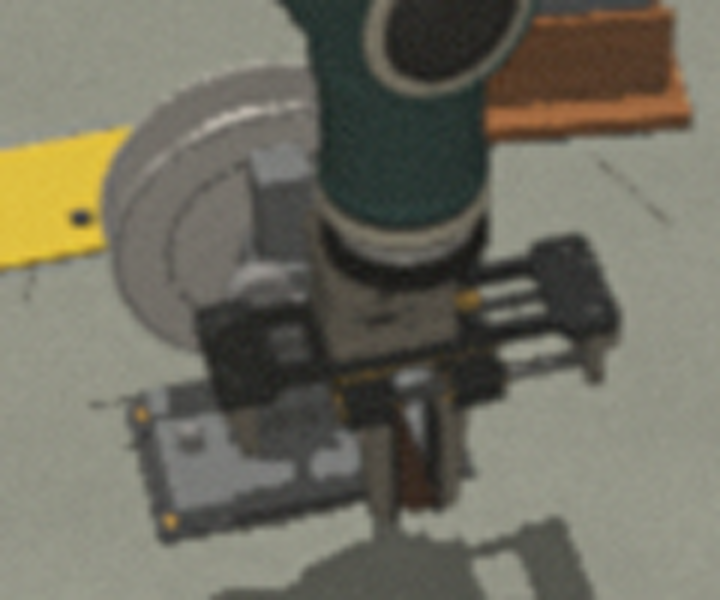

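View pics/w20.png

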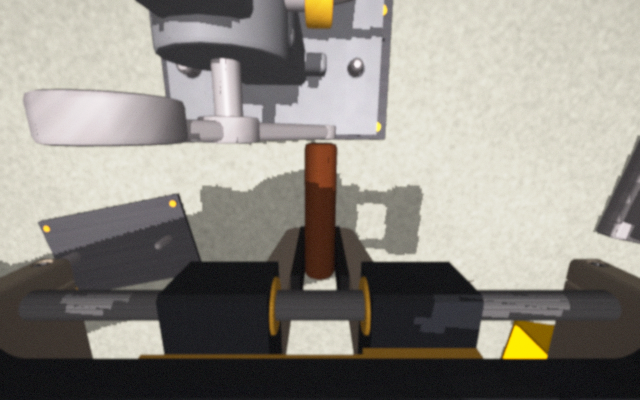

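The reel turns under the grip, the foot stays put, and there is still clearance to the counterweight. Continuing.

arm_command(angular=[[0,0,0],[0,0,0],[0,0,0],[0,0,0],[0,0,0],[0,0,0],[0,0,0],[0,0,0]], dp=[[0.0022,-0.0031,0],[0.0041,-0.0064,0],[0.0059,-0.0097,0],[0.0074,-0.0132,0],[0.0087,-0.0168,0],[0.0097,-0.0204,0],[0.0106,-0.0241,0],[0.0111,-0.0279,0]], jaw=[-1,-1,-1,-1,-1,-1,-1,-1])

```text
t: 21.05
tool_pos: [496.2, -30.9, 23.6]
ee_rot: [[-0.0, 0.995, 0.1], [0.0, 0.1, -0.995], [-1.0, -0.0, -0.0]]
contact_force: [0.1, -0.3, -1.1]
grip_width: 17.3
```

arm_command(angular=[[0,0,0],[0,0,0],[0,0,0],[0,0,0],[0,0,0],[0,0,0],[0,0,0],[0,0,0]], dp=[[0.0003,-0.0038,0],[0.0004,-0.0076,0],[0.0002,-0.0114,0],[-0.0002,-0.0151,0],[-0.0009,-0.0189,0],[-0.0018,-0.0226,0],[-0.0029,-0.0262,0],[-0.0043,-0.0297,0]], jaw=[-1,-1,-1,-1,-1,-1,-1,-1])

```text
t: 21.85
tool_pos: [466.7, -33.9, 28.1]
ee_rot: [[-0.0, 0.995, 0.1], [0.0, 0.1, -0.995], [-1.0, -0.0, -0.0]]
contact_force: [-0.6, 1.0, -2.4]
grip_width: 16.8
```

arm_command(angular=[[0,0,0],[0,0,0],[0,0,0],[0,0,0],[0,0,0],[0,0,0],[0,0,0],[0,0,0]], dp=[[-0.0016,-0.0034,0],[-0.0034,-0.0068,0],[-0.0055,-0.01,0],[-0.0077,-0.013,0],[-0.0102,-0.0159,0],[-0.0128,-0.0187,0],[-0.0156,-0.0212,0],[-0.0186,-0.0236,0]], jaw=[-1,-1,-1,-1,-1,-1,-1,-1])

```text
t: 22.65
tool_pos: [443.8, -36.3, 47.0]
ee_rot: [[0.001, 0.995, 0.1], [0.0, 0.1, -0.995], [-1.0, 0.001, -0.0]]
contact_force: [0.5, 3.7, -2.2]
grip_width: 17.0
```

arm_command(angular=[[0,0,0],[0,0,0],[0,0,0],[0,0,0],[0,0,0],[0,0,0],[0,0,0],[0,0,0]], dp=[[-0.0031,-0.0022,0],[-0.0064,-0.0041,0],[-0.0097,-0.0059,0],[-0.0132,-0.0074,0],[-0.0168,-0.0087,0],[-0.0204,-0.0097,0],[-0.0241,-0.0106,0],[-0.0279,-0.0111,0]], jaw=[-1,-1,-1,-1,-1,-1,-1,-1])

```text
t: 23.45
tool_pos: [432.6, -37.8, 74.8]
ee_rot: [[0.0, 0.995, 0.099], [-0.0, 0.099, -0.995], [-1.0, -0.0, 0.0]]
contact_force: [1.7, 1.4, -3.7]
grip_width: 16.8
```

arm_command(angular=[[0,0,0],[0,0,0],[0,0,0],[0,0,0],[0,0,0],[0,0,0],[0,0,0],[0,0,0]], dp=[[-0.0038,-0.0003,0],[-0.0076,-0.0004,0],[-0.0114,-0.0002,0],[-0.0151,0.0002,0],[-0.0189,0.0009,0],[-0.0226,0.0018,0],[-0.0262,0.0029,0],[-0.0297,0.0043,0]], jaw=[-1,-1,-1,-1,-1,-1,-1,-1])

```text
t: 24.25
tool_pos: [436.8, -36.9, 104.4]
ee_rot: [[-0.0, 0.995, 0.1], [0.0, 0.1, -0.995], [-1.0, -0.0, -0.0]]
contact_force: [1.4, 3.4, -4.8]
grip_width: 17.0
```

arm_command(angular=[[0,0,0],[0,0,0],[0,0,0],[0,0,0],[0,0,0],[0,0,0],[0,0,0],[0,0,0]], dp=[[-0.0034,0.0016,0],[-0.0068,0.0034,0],[-0.01,0.0055,0],[-0.013,0.0077,0],[-0.0159,0.0102,0],[-0.0187,0.0128,0],[-0.0212,0.0156,0],[-0.0236,0.0186,0]], jaw=[-1,-1,-1,-1,-1,-1,-1,-1])

```text
t: 25.05
tool_pos: [455.0, -35.3, 127.8]
ee_rot: [[-0.001, 0.995, 0.1], [-0.0, 0.1, -0.995], [-1.0, -0.001, -0.0]]
contact_force: [-0.4, 4.5, -5.8]
grip_width: 17.2
```

arm_command(angular=[[0,0,0],[0,0,0],[0,0,0],[0,0,0],[0,0,0],[0,0,0],[0,0,0],[0,0,0]], dp=[[-0.0022,0.0031,0],[-0.0041,0.0064,0],[-0.0059,0.0097,0],[-0.0074,0.0132,0],[-0.0087,0.0168,0],[-0.0097,0.0204,0],[-0.0106,0.0241,0],[-0.0111,0.0279,0]], jaw=[-1,-1,-1,-1,-1,-1,-1,-1])

```text
t: 25.85
tool_pos: [483.3, -32.9, 139.0]
ee_rot: [[-0.001, 0.995, 0.099], [-0.001, 0.099, -0.995], [-1.0, -0.001, 0.001]]
contact_force: [-4.1, 1.3, -4.1]
grip_width: 17.2
```

arm_command(angular=[[0,0,0],[0,0,0],[0,0,0],[0,0,0],[0,0,0],[0,0,0],[0,0,0],[0,0,0]], dp=[[-0.0003,0.0038,0],[-0.0004,0.0076,0],[-0.0002,0.0114,0],[0.0002,0.0151,0],[0.0009,0.0189,0],[0.0018,0.0226,0],[0.0029,0.0262,0],[0.0043,0.0297,0]], jaw=[-1,-1,-1,-1,-1,-1,-1,-1])

```text
t: 26.65
tool_pos: [513.3, -29.9, 134.7]
ee_rot: [[0.0, 0.995, 0.099], [-0.0, 0.099, -0.995], [-1.0, 0.0, 0.0]]
contact_force: [-2.9, -1.2, -0.7]
grip_width: 17.2
```

```bash
cat > fit.py <<'E'
import numpy as np
c,sn=np.cos(np.radians(5.65)),np.sin(np.radians(5.65))
# tool pos, force, direction
D=[(537.0,-27.1,116.0,.7,-.5,3.1,1),(547.4,-26.4,87.7,3.9,-.1,1.7,1),(542.4,-26.6,57.9,2.5,-1.3,-.3,1),(524.1,-28.4,34.6,.5,-1.7,-1.4,1),
(496.2,-30.9,23.6,.1,-.3,-1.1,1),(466.7,-33.9,28.1,-.6,1.0,-2.4,1),(443.8,-36.3,47.0,.5,3.7,-2.2,1),(432.6,-37.8,74.8,1.7,1.4,-3.7,1),
(436.8,-36.9,104.4,1.4,3.4,-4.8,1),(455,-35.3,127.8,-.4,4.5,-5.8,1),(483.3,-32.9,139,-4.1,1.3,-4.1,1),(513.3,-29.9,134.7,-2.9,-1.2,-.7,1)]
try:
    from back import B
    D+=B
except ImportError: pass
D=np.array(D)
xp=(D[:,0]-478.9)*c+(D[:,1]-79.9)*sn;z=D[:,2]
A=np.c_[2*xp,2*z,np.ones(len(z))];s=np.linalg.lstsq(A,xp**2+z**2,rcond=None)[0];r=np.sqrt(s[2]+s[0]**2+s[1]**2)
print("circle",s[:2].round(2),r.round(2))
th=np.arctan2(xp-s[0],z-s[1])
fx=D[:,3]*c+D[:,4]*sn;fz=D[:,5]
ft=fx*np.cos(th)-fz*np.sin(th);fr=fx*np.sin(th)+fz*np.cos(th)
res=-ft
M=np.c_[D[:,6],-np.sin(th),-np.cos(th)]
k,_,_,_=np.linalg.lstsq(M,res,rcond=None)
e=res-M@k
print(np.c_[np.degrees(th),D[:,6],res,fr,e].round(1))
G=np.hypot(k[1],k[2]);phi=np.degrees(np.arctan2(k[2],k[1]))
sg=np.sqrt((e@e)/(len(e)-3));C=np.linalg.inv(M.T@M)*sg**2
print("drag",k[0],"G",G,"phi",phi,"target theta",180-phi,"sd deg",np.degrees(np.sqrt(C[1,1])/G),"sg",sg)
E
python3 fit.py
```

```text
circle [4.000e-02 8.152e+01] 58.09
[[ 5.390e+01  1.000e+00  2.100e+00  2.400e+00  1.000e-01]
 [ 8.390e+01  1.000e+00  1.300e+00  4.000e+00  3.000e-01]
 [ 1.142e+02  1.000e+00  7.000e-01  2.300e+00  5.000e-01]
 [ 1.438e+02  1.000e+00 -6.000e-01  1.300e+00 -4.000e-01]
 [ 1.738e+02  1.000e+00 -0.000e+00  1.100e+00 -2.000e-01]
 [-1.564e+02  1.000e+00  5.000e-01  2.400e+00 -5.000e-01]
 [-1.266e+02  1.000e+00  2.300e+00  6.000e-01  3.000e-01]
 [-9.660e+01  1.000e+00  3.900e+00 -1.400e+00  8.000e-01]
 [-6.680e+01  1.000e+00  3.700e+00 -3.500e+00 -1.000e-01]
 [-3.720e+01  1.000e+00  3.500e+00 -4.600e+00 -7.000e-01]
 [-6.700e+00  1.000e+00  4.400e+00 -3.600e+00  5.000e-01]
 [ 2.370e+01  1.000e+00  2.500e+00 -1.800e+00 -6.000e-01]]
drag 2.0233119601350174 G 2.133446933907476 phi -53.60032783559322 target theta 233.60032783559322 sd deg 6.019032547194026 sg 0.5494972562585728
```

The one-way fit gives drag 2.0 N and heavy side 2.1 N, both near the given values, with heavy-side-down at θ≈234° ±6°. I'll crank back in 15° steps to check this from the other direction.

Run:
```python
import numpy as np
for k in range(12):
    a=383.25-15*k
    th=np.radians(a-15*np.arange(1,5)/4);t0=np.radians(a)
    print(round(a-15,1),[[float(round(-.058*(np.cos(t)-np.cos(t0)),4)),float(round(.058*(np.sin(t)-np.sin(t0)),4)),0] for t in th])
```

```text
368.2 [[-0.0014, -0.0035, 0], [-0.0025, -0.0072, 0], [-0.0034, -0.0108, 0], [-0.0041, -0.0146, 0]]
353.2 [[-0.0004, -0.0038, 0], [-0.0006, -0.0076, 0], [-0.0005, -0.0114, 0], [-0.0002, -0.0151, 0]]
338.2 [[0.0006, -0.0038, 0], [0.0014, -0.0075, 0], [0.0024, -0.0111, 0], [0.0037, -0.0147, 0]]
323.2 [[0.0015, -0.0035, 0], [0.0033, -0.0068, 0], [0.0052, -0.0101, 0], [0.0074, -0.0132, 0]]
308.2 [[0.0024, -0.003, 0], [0.0049, -0.0058, 0], [0.0077, -0.0084, 0], [0.0106, -0.0108, 0]]
293.2 [[0.0031, -0.0023, 0], [0.0063, -0.0043, 0], [0.0096, -0.0061, 0], [0.013, -0.0077, 0]]
278.2 [[0.0035, -0.0014, 0], [0.0072, -0.0025, 0], [0.0108, -0.0034, 0], [0.0146, -0.0041, 0]]
263.2 [[0.0038, -0.0004, 0], [0.0076, -0.0006, 0], [0.0114, -0.0005, 0], [0.0151, -0.0002, 0]]
248.2 [[0.0038, 0.0006, 0], [0.0075, 0.0014, 0], [0.0111, 0.0024, 0], [0.0147, 0.0037, 0]]
233.2 [[0.0035, 0.0015, 0], [0.0068, 0.0033, 0], [0.0101, 0.0052, 0], [0.0132, 0.0074, 0]]
218.2 [[0.003, 0.0024, 0], [0.0058, 0.0049, 0], [0.0084, 0.0077, 0], [0.0108, 0.0106, 0]]
203.2 [[0.0023, 0.0031, 0], [0.0043, 0.0063, 0], [0.0061, 0.0096, 0], [0.0077, 0.013, 0]]
```

arm_command(angular=[[0,0,0],[0,0,0],[0,0,0],[0,0,0]], dp=[[-0.0014,-0.0035,0],[-0.0025,-0.0072,0],[-0.0034,-0.0108,0],[-0.0041,-0.0146,0]], jaw=[-1,-1,-1,-1])

```text
t: 27.05
tool_pos: [498.3, -30.9, 139.1]
ee_rot: [[0.001, 0.995, 0.1], [0.0, 0.1, -0.995], [-1.0, 0.001, 0.0]]
contact_force: [-0.1, 0.1, -1.4]
grip_width: 17.1
```

arm_command(angular=[[0,0,0],[0,0,0],[0,0,0],[0,0,0]], dp=[[-0.0004,-0.0038,0],[-0.0006,-0.0076,0],[-0.0005,-0.0114,0],[-0.0002,-0.0151,0]], jaw=[-1,-1,-1,-1])

```text
t: 27.45
tool_pos: [483.0, -32.6, 139.0]
ee_rot: [[0.0, 0.995, 0.099], [-0.0, 0.099, -0.995], [-1.0, 0.0, 0.0]]
contact_force: [-0.0, 0.3, -1.5]
grip_width: 17.1
```

arm_command(angular=[[0,0,0],[0,0,0],[0,0,0],[0,0,0]], dp=[[0.0006,-0.0038,0],[0.0014,-0.0075,0],[0.0024,-0.0111,0],[0.0037,-0.0147,0]], jaw=[-1,-1,-1,-1])

```text
t: 27.85
tool_pos: [468.4, -34.0, 135.2]
ee_rot: [[0.0, 0.995, 0.099], [-0.0, 0.099, -0.995], [-1.0, 0.0, 0.0]]
contact_force: [1.1, -0.3, -1.7]
grip_width: 16.6
```

arm_command(angular=[[0,0,0],[0,0,0],[0,0,0],[0,0,0]], dp=[[0.0015,-0.0035,0],[0.0033,-0.0068,0],[0.0052,-0.0101,0],[0.0074,-0.0132,0]], jaw=[-1,-1,-1,-1])

```text
t: 28.25
tool_pos: [455.3, -35.3, 127.7]
ee_rot: [[0.0, 0.995, 0.1], [-0.0, 0.1, -0.995], [-1.0, 0.0, 0.0]]
contact_force: [1.4, -0.7, -1.9]
grip_width: 17.4
```

arm_command(angular=[[0,0,0],[0,0,0],[0,0,0],[0,0,0]], dp=[[0.0024,-0.003,0],[0.0049,-0.0058,0],[0.0077,-0.0084,0],[0.0106,-0.0108,0]], jaw=[-1,-1,-1,-1])

```text
t: 28.65
tool_pos: [444.6, -36.5, 117.1]
ee_rot: [[0.0, 0.995, 0.099], [-0.0, 0.099, -0.995], [-1.0, 0.0, 0.0]]
contact_force: [1.5, -0.9, -0.4]
grip_width: 17.2
```

arm_command(angular=[[0,0,0],[0,0,0],[0,0,0],[0,0,0]], dp=[[0.0031,-0.0023,0],[0.0063,-0.0043,0],[0.0096,-0.0061,0],[0.013,-0.0077,0]], jaw=[-1,-1,-1,-1])

```text
t: 29.05
tool_pos: [437.0, -37.3, 104.0]
ee_rot: [[0.0, 0.995, 0.099], [-0.0, 0.099, -0.995], [-1.0, 0.0, 0.0]]
contact_force: [2.2, -0.6, -0.6]
grip_width: 17.3
```

arm_command(angular=[[0,0,0],[0,0,0],[0,0,0],[0,0,0]], dp=[[0.0035,-0.0014,0],[0.0072,-0.0025,0],[0.0108,-0.0034,0],[0.0146,-0.0041,0]], jaw=[-1,-1,-1,-1])

```text
t: 29.45
tool_pos: [432.9, -37.8, 89.4]
ee_rot: [[-0.0, 0.995, 0.099], [-0.0, 0.099, -0.995], [-1.0, -0.0, 0.0]]
contact_force: [1.7, -3.0, 0.6]
grip_width: 17.1
```

arm_command(angular=[[0,0,0],[0,0,0],[0,0,0],[0,0,0]], dp=[[0.0038,-0.0004,0],[0.0076,-0.0006,0],[0.0114,-0.0005,0],[0.0151,-0.0002,0]], jaw=[-1,-1,-1,-1])

```text
t: 29.85
tool_pos: [432.6, -37.8, 74.2]
ee_rot: [[-0.0, 0.995, 0.099], [-0.0, 0.099, -0.995], [-1.0, -0.0, 0.0]]
contact_force: [0.8, -3.9, 0.9]
grip_width: 17.2
```

arm_command(angular=[[0,0,0],[0,0,0],[0,0,0],[0,0,0]], dp=[[0.0038,0.0006,0],[0.0075,0.0014,0],[0.0111,0.0024,0],[0.0147,0.0037,0]], jaw=[-1,-1,-1,-1])

```text
t: 30.25
tool_pos: [436.2, -37.4, 59.4]
ee_rot: [[-0.001, 0.995, 0.099], [-0.0, 0.099, -0.995], [-1.0, -0.001, 0.0]]
contact_force: [-1.2, -4.9, 2.3]
grip_width: 17.2
```

arm_command(angular=[[0,0,0],[0,0,0],[0,0,0],[0,0,0]], dp=[[0.0035,0.0015,0],[0.0068,0.0033,0],[0.0101,0.0052,0],[0.0132,0.0074,0]], jaw=[-1,-1,-1,-1])

```text
t: 30.65
tool_pos: [443.5, -36.7, 46.2]
ee_rot: [[-0.001, 0.995, 0.099], [-0.0, 0.099, -0.995], [-1.0, -0.001, 0.0]]
contact_force: [-0.9, -4.3, 2.6]
grip_width: 17.4
```

arm_command(angular=[[0,0,0],[0,0,0],[0,0,0],[0,0,0]], dp=[[0.003,0.0024,0],[0.0058,0.0049,0],[0.0084,0.0077,0],[0.0108,0.0106,0]], jaw=[-1,-1,-1,-1])

```text
t: 31.05
tool_pos: [453.8, -35.7, 35.4]
ee_rot: [[-0.001, 0.995, 0.099], [-0.001, 0.099, -0.995], [-1.0, -0.002, 0.0]]
contact_force: [-0.5, -4.7, 2.8]
grip_width: 17.4
```

arm_command(angular=[[0,0,0],[0,0,0],[0,0,0],[0,0,0]], dp=[[0.0023,0.0031,0],[0.0043,0.0063,0],[0.0061,0.0096,0],[0.0077,0.013,0]], jaw=[-1,-1,-1,-1])

```text
t: 31.45
tool_pos: [466.5, -34.5, 27.7]
ee_rot: [[-0.002, 0.995, 0.099], [-0.001, 0.099, -0.995], [-1.0, -0.002, 0.0]]
contact_force: [-1.0, -5.8, 3.2]
grip_width: 16.8
```

```bash
cat > back.py <<'E'
B=[(498.3,-30.9,139.1,-.1,.1,-1.4,-1),(483,-32.6,139,0,.3,-1.5,-1),(468.4,-34,135.2,1.1,-.3,-1.7,-1),(455.3,-35.3,127.7,1.4,-.7,-1.9,-1),(444.6,-36.5,117.1,1.5,-.9,-.4,-1),(437,-37.3,104,2.2,-.6,-.6,-1),(432.9,-37.8,89.4,1.7,-3,.6,-1),(432.6,-37.8,74.2,.8,-3.9,.9,-1),(436.2,-37.4,59.4,-1.2,-4.9,2.3,-1),(443.5,-36.7,46.2,-.9,-4.3,2.6,-1),(453.8,-35.7,35.4,-.5,-4.7,2.8,-1),(466.5,-34.5,27.7,-1,-5.8,3.2,-1)]
E
python3 fit.py
python3 - <<'E'
from h import *
s=env.get_image("side");crop(s,235,140,355,240,6,"pics/s21.png")
E
```

```text
circle [2.000e-02 8.132e+01] 58.15
[[ 5.370e+01  1.000e+00  2.100e+00  2.400e+00 -1.000e-01]
 [ 8.370e+01  1.000e+00  1.300e+00  4.000e+00  1.000e-01]
 [ 1.140e+02  1.000e+00  7.000e-01  2.300e+00  3.000e-01]
 [ 1.437e+02  1.000e+00 -6.000e-01  1.300e+00 -6.000e-01]
 [ 1.738e+02  1.000e+00 -0.000e+00  1.100e+00 -2.000e-01]
 [-1.563e+02  1.000e+00  5.000e-01  2.400e+00 -4.000e-01]
 [-1.265e+02  1.000e+00  2.300e+00  6.000e-01  4.000e-01]
 [-9.640e+01  1.000e+00  3.900e+00 -1.400e+00  1.000e+00]
 [-6.660e+01  1.000e+00  3.700e+00 -3.500e+00 -0.000e+00]
 [-3.710e+01  1.000e+00  3.500e+00 -4.700e+00 -6.000e-01]
 [-6.700e+00  1.000e+00  4.400e+00 -3.600e+00  5.000e-01]
 [ 2.370e+01  1.000e+00  2.500e+00 -1.800e+00 -8.000e-01]
 [ 8.300e+00 -1.000e+00 -1.000e-01 -1.400e+00  4.000e-01]
 [-6.900e+00 -1.000e+00  2.000e-01 -1.500e+00  3.000e-01]
 [-2.190e+01 -1.000e+00 -4.000e-01 -2.000e+00 -3.000e-01]
 [-3.690e+01 -1.000e+00  1.000e-01 -2.300e+00  1.000e-01]
 [-5.190e+01 -1.000e+00 -6.000e-01 -1.400e+00 -4.000e-01]
 [-6.690e+01 -1.000e+00 -3.000e-01 -2.200e+00  1.000e-01]
 [-8.200e+01 -1.000e+00 -8.000e-01 -1.300e+00 -0.000e+00]
 [-9.700e+01 -1.000e+00 -8.000e-01 -5.000e-01  4.000e-01]
 [-1.121e+02 -1.000e+00 -2.800e+00  7.000e-01 -1.000e+00]
 [-1.269e+02 -1.000e+00 -2.900e+00 -5.000e-01 -6.000e-01]
 [-1.416e+02 -1.000e+00 -2.500e+00 -1.600e+00  3.000e-01]
 [-1.562e+02 -1.000e+00 -2.700e+00 -2.300e+00  5.000e-01]]
drag 2.0560585454900218 G 2.063161884910313 phi -58.43992774838459 target theta 238.4399277483846 sd deg 4.524753373158888 sg 0.5080866921078211
```

View pics/s21.png

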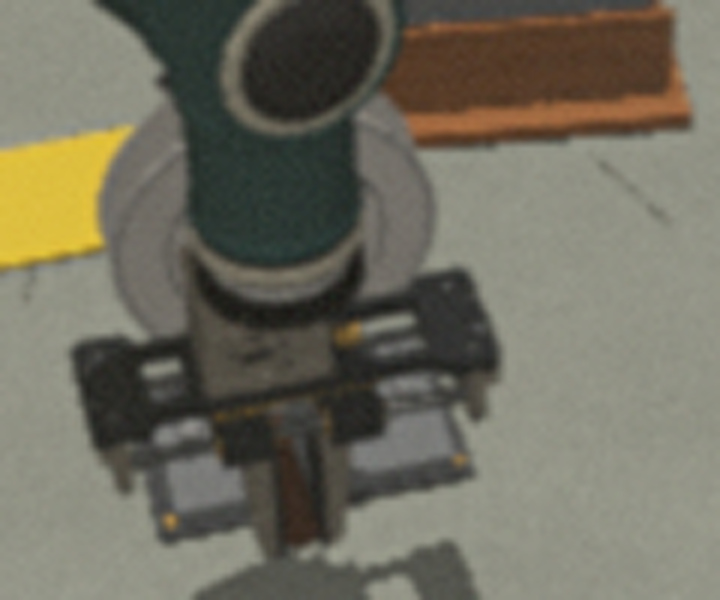

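Both directions agree: drag 2.06 N, heavy side 2.06 N, target θ≈238° ±4.5°. I'm at 203°, so I move forward to 238° along the circle and hold.

arm_command(angular=[[0,0,0],[0,0,0],[0,0,0],[0,0,0],[0,0,0],[0,0,0],[0,0,0],[0,0,0]], dp=[[-0.0019,-0.004,0],[-0.0041,-0.0078,0],[-0.0065,-0.0114,0],[-0.0092,-0.0148,0],[-0.0121,-0.0179,0],[-0.0152,-0.0209,0],[-0.0186,-0.0236,0],[-0.0221,-0.026,0]], jaw=[-1,-1,-1,-1,-1,-1,-1,-1])

```text
t: 32.3
tool_pos: [440.9, -36.4, 50.4]
ee_rot: [[-0.0, 0.995, 0.1], [0.0, 0.1, -0.995], [-1.0, -0.0, -0.0]]
contact_force: [0.4, 1.4, -1.9]
grip_width: 17.3
```

arm_command(angular=[[0,0,0],[0,0,0],[0,0,0],[0,0,0],[0,0,0],[0,0,0],[0,0,0],[0,0,0]], dp=[[0,0,0],[0,0,0],[0,0,0],[0,0,0],[0,0,0],[0,0,0],[0,0,0],[0,0,0]], jaw=[-1,-1,-1,-1,-1,-1,-1,-1])

```text
t: 33.1
tool_pos: [441.2, -36.9, 50.2]
ee_rot: [[-0.0, 0.995, 0.099], [-0.0, 0.099, -0.995], [-1.0, -0.0, 0.0]]
contact_force: [-2.7, -2.4, 1.3]
grip_width: 16.9
```

Run:
```python
from h import *
s=env.get_image("side");w=env.get_image("wrist");crop(s,235,140,355,240,6,"pics/s22.png");cv2.imwrite("pics/w22.png",w["color"][:,:,::-1])
st=env.get_state();p=st["tool_pos"];c,sn=np.cos(np.radians(5.65)),np.sin(np.radians(5.65))
xp=(p[0]-478.9)*c+(p[1]-79.9)*sn;print(st["t"],np.round(p,1),np.degrees(np.arctan2(xp,p[2]-81.4))%360,np.round(st["contact_force"],1),st["grip_width"],np.round(st["joint_velocities"],2))
t=env.get_image("top");cv2.imwrite("pics/t22.png",t["color"][:,:,::-1])
```

```text
33.2 [441.3 -36.9  50.2] 237.45720028969407 [-2.4 -1.6  0.7] 17.05830880223499 [-0.04 -0.04 -0.02 -0.05 -0.06 -0.12 -0.05]
```

View pics/s22.png

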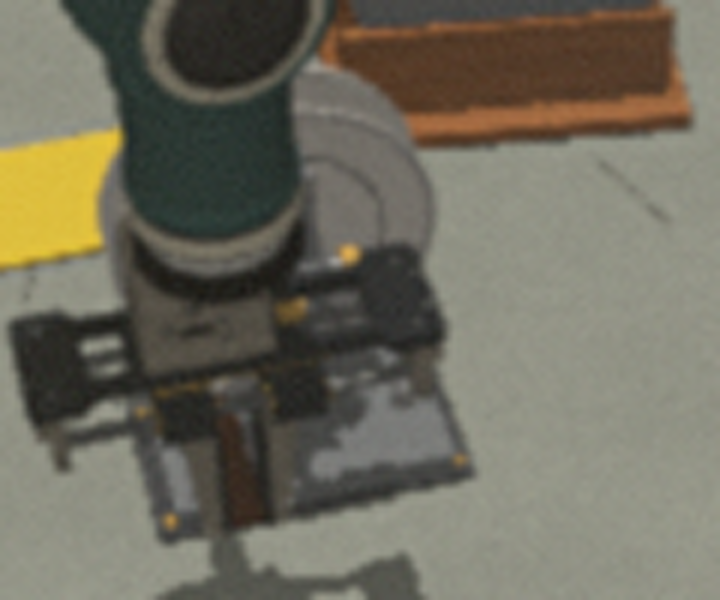

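View pics/w22.png

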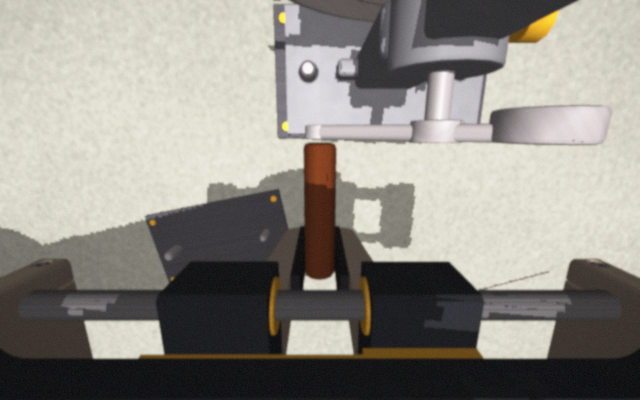

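View pics/t22.png

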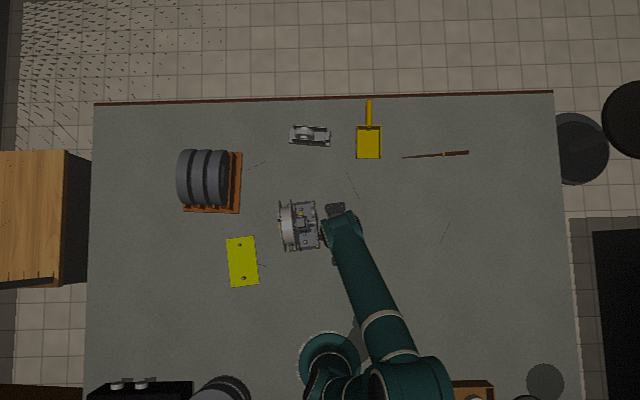

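The handle sits at 237.5° and is gripped at 17 mm, with the arm still and forces under 3 N. The stud is through the foot, the seat border is even, and the bystanders are where they were. Handing in.

```bash
python3 -c "
from workcell import env
print(env.hand_in())"
```

```text
the job is handed in; nothing more can be done
None
```

The rewind is seated on the larger grey seat, and the reel is held by its handle with the heavy side down as near as I could feel it. The job was handed in at about 33 s; no verdict came back.

- **Seating:** I lowered the foot over both studs and laid it flat. Afterwards both studs stood up through the foot and the seat border was even all round.
- **Heavy side:** I cranked one full turn forward and half a turn back, logging the force. The fit gave drag of 2.06 N and a heavy side of 2.06 N at the handle, close to the stated values. It puts heavy-side-down at a handle angle of 238° ± 4.5°; the forward turn alone gave 234°.
- **Last checks:** The handle was held at 237.5° with a 17 mm opening, the arm was still, and the force was under 3 N. In the top view no bystander had moved.

Three things went wrong or disagreed on the way:

- **First handle grip missed:** The jaws shut completely just above the handle. The cameras showed the real fingertips about 25–30 mm short of the reported tool point, so I gripped lower and it held.
- **Rewind hung tilted:** It hung about 3° tilted while carried, probably because the lug was gripped near its top. I corrected this when laying the foot flat.
- **Camera offset:** The side camera disagreed with the wrist camera by 2–3 mm. I used the wrist camera's measurements.

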